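Load stack-nest tubs into a sprung counter dispenser

ROBOT

A 6-joint arm with a two-finger parallel gripper is mounted at the origin on the work surface. World frame = base frame: x ahead of the robot, y to its left, z up, the work surface at z = 0. Lengths are in mm, angles in rad, forces in N, time in s.
With the tool pointing down it reaches from about 275 to 1000 mm from the base axis. Payload 8.4 kg.
Tool frame: the origin (TCP) lies at the very end of the fingers, on their centre line; the grasp point (between the pads) lies 19 mm behind it; z points along the fingers, y is the direction in which the jaws open and shut (so a half turn about z gives the same grasp; the last joint's range is limited). The gripper opens to 85 mm and grips with 20 to 120 N. Pads are 22 mm wide; open, the fingers measure 114 mm over their backs; the gripper's body (76 mm by 85 mm) begins 54 mm behind the grasp point. The pads swing forward as they close: fully open they stand 13 mm farther back than shut.
Start: joints at [1.249, 0.353, 1.633, -0, 1.155, -0.002], TCP at [196.484, 593.314, 205.481] pointing down, gripper open.
Joint ranges: [-2.63, 2.63], [-0.92, 2.1], [0.06, 2.66], [-1.3, 4.44], [0, 2.69], [-3.02, 3.02]. Speed limits (rad/s): [2.22, 2.22, 2.79, 3.14, 3.14, 3.14].

INTERFACE

Orientations are given as [roll, pitch, yaw] about the fixed x, y, z axes, in that order (R = Rz(yaw) Ry(pitch) Rx(roll)).
In Python, from rig import sense, grab_frame, sign_off, masks_of gives the robot as it stands. The module is installed in compiled form; this text tells all that it offers.
- The arm moves only by the shell command python3 -m inch 'ROWS' [FORCE]. ROWS is JSON, a list of rows, each an object of numbers: "gripper": the finger opening in m, from 0 to 0.0854; "tx", "ty", "tz": the shift along the tool's x, y, z in m; "spin": the turn about the tool's z in degrees. In form: [{"gripper": .., "tx": .., "ty": .., "tz": .., "spin": ..}, ...]. A call has exactly 8 rows; each row shifts and turns the commanded pose from where the row before left it, along the tool's axes as they then stand; what a row does not reach is not made up. A row lasts 1/10 s, in which the tool goes at most 50 mm and 8.59 degrees, less where a joint would pass 70% of its speed; a pose out of reach is approached as far as the arm can. A call is refused whole if a number of a shift passes 0.05 or a number of a turn 8.59, either way. A call with a gripper value outside its range is refused whole. The fingers move at their own pace and stop on an object; FORCE is the grip in N (left out, the last holds). Time passes only in rows, so rows that do not move let the fingers close, or fill a call up. It gives the time, the measured TCP pose, the force and the opening at its end, in the units of the state.
- sense(): the state, without advancing time (a new reading comes with each control period).
- grab_frame(name): name is "scene" or "top" or "wrist"; returns a dict with "pixels" (420x560x3 uint8, red, green, blue), "K" (3x3 intrinsics, pixels), "extrinsics" (4x4, takes a point from camera to world coordinates). Camera axes: x right, y down, z forward; pixel columns grow to the right and rows downward; lengths in mm; the calibration is good to about 2 mm. A picture is of the moment at which its call begins. There is no depth.
- sign_off(): hands the job in, once; it reports no verdict.
Trained networks look in the newest picture that a camera, given by its name, has taken for a name from the list of things; names that differ only in an ending like _2 or _b are one class to them, and where a whole thing is asked for, a point or a joint stands for the part that bears it (a point fixed in the world has none). Each returns a list of dicts, best first, with "conf" (0 to 1); they miss things now and then, are a little off and sometimes report something else, mostly with a low value. They report only what shows in the picture. A call takes as long as a camera call. They do not tell look-alikes from the thing itself.
- masks_of(camera, target): "pixels" (420x560 bool, what is visible of it) and "centre" ([row, column] in pixels, amid what is visible of it).
The state is a dict: "clock": time; "qpos": joint angles; "qvel": joint speeds; "joint_efforts": joint torques, N m; "eef_pos": TCP position; "tcp_rot": TCP orientation; "contact_force": force on the tool from outside, world axes, zero at the start; "wrist_torque": the same for the moment, N m; "opening": opening from 0.0 (shut) to 1.0 (fully open).
Only numpy, scipy, OpenCV 4.12 (cv2) and the standard library are available. Lean on these libraries where they do the work, as an engineer would, in place of code of your own. Each camera call takes 0.05 s, during which the arm holds its last target.

TASK

Put the two loose sachet tubs away in the spring-loaded dispenser, one at a time: turn each so that its white end is over the white end of the tub already inside and it nests, then press it down until both yellow catches snap over its rim and hold the pile. Press firmly but do not ram the platform onto its bottom stop, do not throw or drop the tubs, and leave the bottle, mug and card block where they are.

Things in the scene. Friction and masses are not known exactly. Their poses are not given: they have to be found in the camera images.
- dispenser: Fixed self-levelling tub dispenser, black base 190 x 110 x 10 mm. Origin: centre of its underside on the counter; x along its length, z up. Well 109 mm long between steel end walls 104 mm high (lead-ins at the corners flare outward to 123 mm), 74 mm wide between corner guides 40 mm or more from the centre in x; long sides open for fingers. Black end boxes (75 mm out) reach 118 mm.
- mouth (a point): Centre of the well at the catches' underside, 105 mm above the counter. Yellow sprung catches (one nose at the -x end, two at the +x end) jut 8 mm into the well: flat underside at 105 mm, slick sloped top from 107 to 123 mm. A rim pressed down pushes them outward (2 to 4 N each end); once the whole rim is below 105 mm they snap over it and hold the pile.
- platform_body (a joint): How far the sprung platform under the pile (aluminium, 100 x 66 mm) has sunk, m. 0: top of travel, platform top 64 mm above the counter; 0.039: hard bottom stop. Spring: 4 N at 0, 12 N at 0.039, upward. It stands at about 0.015 with one tub added and caught, 0.031 with two, so the stop is 8 mm below the final level.
- tub_in: Tub already on the platform, rim 1 mm under the catches, white end at the dispenser's +x. Green plastic, open on top, rim 104 (its x) x 66 mm (its y), 40 mm high, 90 g. Origin: centre of the underside; z up; +x end white. Leaning 2.5 mm walls, flat floor 3 mm thick, 70 x 36 mm inside; upright rim band 24 to 40 mm above the underside, to grip across the 66 mm.
- tub_a: Loose tub, upright on the counter, any way round; shape and origin as tub_in. White end: one wide middle foot and middle rim notch; green end: two feet and two notches. White ends on the same side: tubs nest, the upper 16 mm above the lower. Turned half a turn: feet stand on the rim, the upper 28 mm above the lower, too high for the dispenser.
- tub_b: The other loose tub, upright on the counter on the dispenser's other side, any way round; shape and origin as tub_in, nests like tub_a.
- water: Bystander: closed water bottle, diameter 64 mm, 200 mm high. Origin: centre of its underside.
- mug: Bystander: white mug, diameter 80 mm, 85 mm high, handle at its +y. Origin: centre of its underside.
- card_block: Bystander: small wooden block 40 x 50 x 35 mm holding a blank upright card 80 mm wide, top 83 mm above the counter. Origin: centre of its underside.
Things that resemble listed ones, but are neither listed nor needed, are in the scene too. What is shaped like the tub_in but blue is not meant.

How it is judged:
By the outcome, as a careful person would: the job done as asked, in the order asked, and still so for the second after the job is handed in, with the robot touching nothing.
It also fails if it takes over 72 s, if anything falls off the work surface, if the arm or the gripper's body presses on something with over 40 N, if the wrist force passes 120 N, or if a joint passes its speed limit or range.

## Working session

There is one attempt and no reset: what is moved stays moved. The work goes in short steps, Python scripts to look and compute and a shell command to move; the robot and the scene stay as the last step left them, time stands still between calls to the robot, and variables do not carry over. Pictures are saved under pics/ and viewed, and the job is handed in when it is done.

```bash
mkdir -p pics; ls; cat > h.py <<'E'
import numpy as np, cv2
from rig import sense, grab_frame, masks_of
def snap(name,fn):
    f=grab_frame(name); cv2.imwrite('pics/'+fn,f['pixels'][:,:,::-1]); return f
def ray(f,u,v,z):
    K=np.array(f['K']);E=np.array(f['extrinsics'])
    d=E[:3,:3]@np.linalg.inv(K)@np.array([u,v,1.]);o=E[:3,3]
    return o+d*(z-o[2])/d[2]
def proj(f,P):
    K=np.array(f['K']);E=np.array(f['extrinsics'])
    P=np.atleast_2d(P); c=(P-E[:3,3])@E[:3,:3]; p=c@K.T
    return p[:,:2]/p[:,2:]
E
python3 - <<'E'
from h import *
np.set_printoptions(precision=3,suppress=True)
for n in ['scene','top','wrist']:
    f=snap(n,n+'1.png');print(n,np.array(f['K']).tolist(),np.array(f['extrinsics']).round(3).tolist())
print(sense())
E
```

```text
pics
scene [[402.695861603139, 0.0, 285.32235103304413], [0.0, 402.695861603139, 203.49779667252858], [0.0, 0.0, 1.0]] [[-0.375, 0.722, -0.581, 1098.616], [0.927, 0.287, -0.241, 206.111], [-0.007, -0.629, -0.777, 754.981], [0.0, 0.0, 0.0, 1.0]]
top [[481.84831819100884, 0.0, 277.6423887687383], [0.0, 481.84831819100884, 206.5487595660163], [0.0, 0.0, 1.0]] [[0.005, -0.999, 0.054, 550.148], [-1.0, -0.005, -0.007, 25.299], [0.008, -0.054, -0.999, 1065.332], [0.0, 0.0, 0.0, 1.0]]
wrist [[334.9491354960811, 0.0, 277.8557045296913], [0.0, 334.9491354960811, 212.15550856141877], [0.0, 0.0, 1.0]] [[0.314, 0.899, 0.304, 117.331], [0.949, -0.297, -0.103, 618.938], [-0.002, 0.321, -0.947, 372.707], [0.0, 0.0, 0.0, 1.0]]
{'clock': 0.15, 'qpos': array([ 1.249,  0.354,  1.634, -0.   ,  1.155, -0.002]), 'qvel': array([-0.001, -0.003, -0.004,  0.002, -0.   ,  0.001]), 'joint_efforts': array([ -0.   , -60.564, -34.234,  -0.   ,   0.006,   0.   ]), 'eef_pos': array([196.363, 592.953, 204.925]), 'tcp_rot': array([-3.141,  0.   ,  2.822]), 'contact_force': array([0.227, 1.013, 0.911]), 'wrist_torque': array([-0.035,  0.014,  0.01 ]), 'opening': 0.9994133310402006}
```

View pics/top1.png

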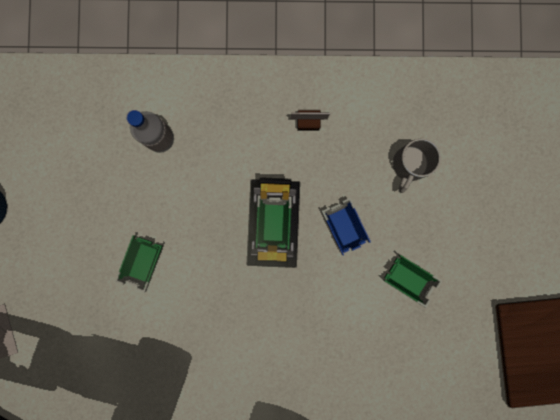

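View pics/scene1.png

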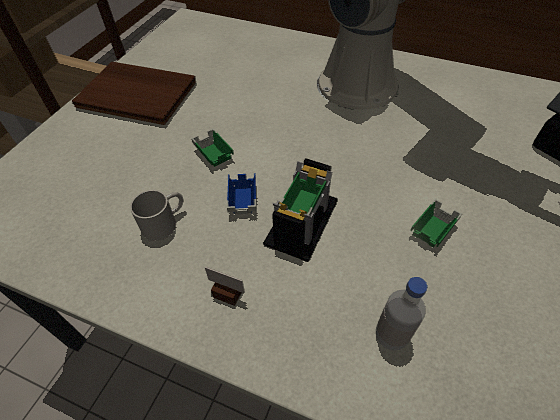

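```bash
python3 - <<'E'
from h import *
im=cv2.imread('pics/top1.png')
def c(x,y,s=40): 
    a=im[y-s:y+s,x-s:x+s]; a=cv2.resize(a,(390,390),interpolation=cv2.INTER_CUBIC); return np.clip(a.astype(float)*1.7,0,255).astype(np.uint8)
cv2.imwrite('pics/z1.png',np.hstack([c(140,260),c(409,277)]))
a=cv2.resize(im[165:275,225:325],(500,550),interpolation=cv2.INTER_CUBIC)
cv2.imwrite('pics/z2.png',np.clip(a*1.7,0,255).astype(np.uint8))
f=grab_frame('top')
for t in ['tub_a','dispenser']:
    for m in masks_of('top',t):
        r,cc=m['centre'];print(t,m['conf'],m['centre'],m['pixels'].sum(),ray(f,cc,r,20).round(1))
E
```

```text
tub_a 0.76 [260.3, 137.3] 1620 [488.7 319.4  20. ]
tub_a 0.63 [277.6, 408.2] 1518 [ 454.1 -265.2   20. ]
tub_a 0.44 [130.1, 145.6] 1383 [772.1 307.1  20. ]
dispenser 0.82 [225.1, 255.4] 2795 [565.8  65.6  20. ]
```

View pics/z1.png

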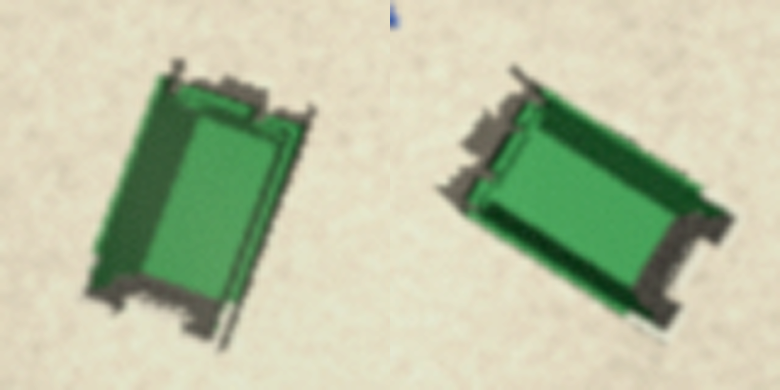

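View pics/z2.png

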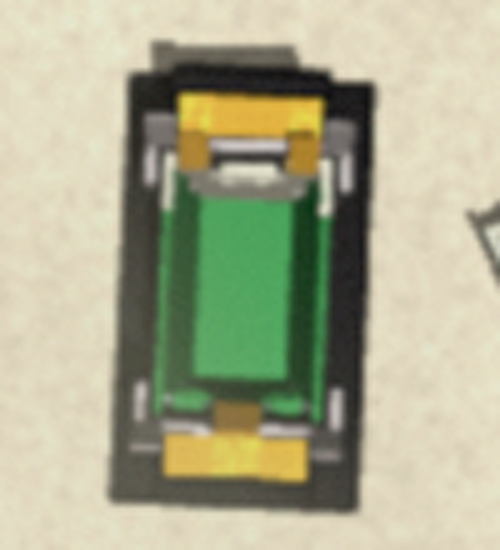

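View pics/wrist1.png

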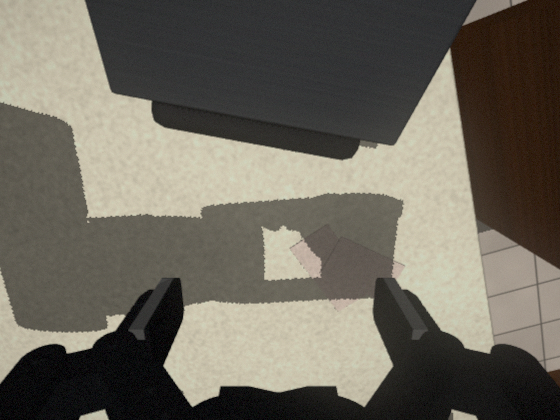

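```bash
python3 - <<'E'
from h import *
im=cv2.imread('pics/scene1.png')
def c(x,y,s=32): 
    a=im[y-s:y+s,x-s:x+s]; a=cv2.resize(a,(390,390),interpolation=cv2.INTER_CUBIC); return np.clip(a.astype(float)*1.7,0,255).astype(np.uint8)
cv2.imwrite('pics/z3.png',np.hstack([c(436,225),c(213,150)]))
E
```

```text
(no output)
```

View pics/z3.png

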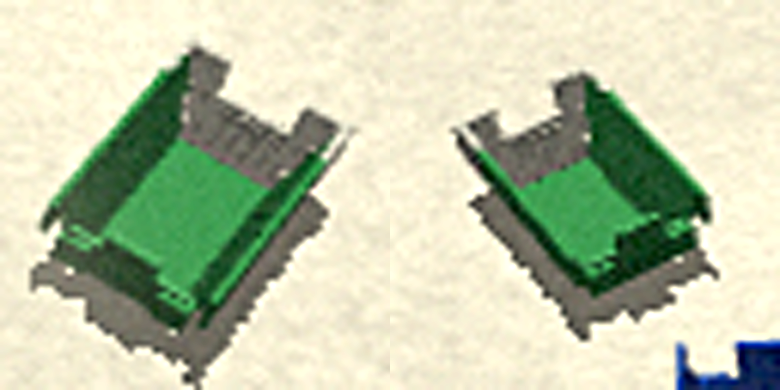

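```bash
cat > fit.py <<'E'
from h import *
from scipy.optimize import minimize
def hullpts(p):
    x,y,a=p; R=np.array([[np.cos(a),-np.sin(a)],[np.sin(a),np.cos(a)]])
    P=[]
    for z,L,W in[(40,104,66),(24,104,66),(0,74,40)]:
        for sx in(-1,1):
            for sy in(-1,1): P.append([*(R@[sx*L/2,sy*W/2]+[x,y]),z])
    return np.array(P)
def ren(f,p,sh,S=4):
    h=cv2.convexHull((proj(f,hullpts(p))*S).astype(np.float32))
    m=np.zeros((sh[0]*S,sh[1]*S),np.uint8); cv2.fillConvexPoly(m,np.round(h).astype(np.int32),1)
    return cv2.resize(m.astype(np.float32),(sh[1],sh[0]),interpolation=cv2.INTER_AREA)
def fit(fs,ms,p0):
    p0=np.array(p0,float)
    def c(q):
        p=[p0[0]+q[0],p0[1]+q[1],p0[2]+q[2]/50]
        return sum(1-np.minimum(r,m).sum()/np.maximum(r,m).sum() for f,m in zip(fs,ms) for r in[ren(f,p,m.shape)])
    best=minimize(c,[0,0,0],method='Nelder-Mead',options=dict(initial_simplex=[[0,0,0],[12,0,0],[0,12,0],[0,0,12]],maxiter=150,xatol=.1,fatol=1e-4))
    q=best.x; return np.array([p0[0]+q[0],p0[1]+q[1],p0[2]+q[2]/50]),best.fun
E
python3 - <<'E'
from fit import *
fs={n:grab_frame(n) for n in['top','scene']}
ov={n:fs[n]['pixels'][:,:,::-1].copy() for n in fs}
M={n:masks_of(n,'tub_a') for n in fs}
for n in M:
  for m in M[n]: print(n,round(m['conf'],2),m['centre'],m['pixels'].sum())
guess={'L':([488,315,np.radians(160)],),'R':([454,-265,np.radians(130)],)}
for k,(g,) in guess.items():
    used=[];ms=[]
    for n in fs:
        c=proj(fs[n],[g[0],g[1],20])[0]
        best=min(M[n],key=lambda m:np.hypot(m['centre'][1]-c[0],m['centre'][0]-c[1]))
        if np.hypot(best['centre'][1]-c[0],best['centre'][0]-c[1])<25: used.append(n);ms.append(best['pixels'].astype(np.float32))
    for sel in ([0],[1],[0,1]) if len(used)==2 else ([0],):
        p,e=fit([fs[used[i]] for i in sel],[ms[i] for i in sel],g); print(k,[used[i] for i in sel],p[:2].round(1),np.degrees(p[2]).round(1),e)
    for n in fs:
        P=proj(fs[n],hullpts(p))
        for i in(0,8): cv2.polylines(ov[n],[np.round(P[i:i+4][[0,1,3,2]]*8).astype(np.int32)],True,(0,0,255),1,cv2.LINE_AA,3)
D=[[251,179.4],[300,182],[247,264.4],[296.6,267]]
D=np.array([ray(fs['top'],u,v,10)[:2] for u,v in D]);print(D.round(1),D.mean(0))
a=D[0]-D[2];b=D[1]-D[3];print(np.degrees(np.arctan2(a[1],a[0])),np.degrees(np.arctan2(b[1],b[0])),np.linalg.norm(a),np.linalg.norm(b),np.linalg.norm(D[0]-D[1]))
t=ov['top'];s=ov['scene']
z=lambda im,x,y:cv2.resize(im[y-38:y+38,x-38:x+38],(380,290*4//3-6),interpolation=cv2.INTER_CUBIC)
z=lambda im,x,y:np.clip(cv2.resize(im[y-36:y+36,x-48:x+48],(390,292),interpolation=cv2.INTER_CUBIC)*1.6,0,255).astype(np.uint8)
cv2.imwrite('pics/ov1.png',np.vstack([np.hstack([z(t,140,260),z(t,409,277)]),np.hstack([z(s,436,225),z(s,213,150)])]))
E
```

```text
top 0.8 [278.2, 409.8] 1567
top 0.77 [262.3, 138.9] 1578
scene 0.89 [147.9, 213.8] 889
scene 0.58 [222.8, 434.9] 1301
L ['top'] [482.6 311.9] 159.8 0.0630788803100586
L ['scene'] [485.7 313. ] 160.7 0.08981019258499146
L ['top', 'scene'] [483.9 312.4] 160.7 0.17821639776229858
R ['top'] [ 449.2 -269.5] 58.4 0.07074826955795288
R ['scene'] [ 450.7 -265. ] 57.8 0.08627396821975708
R ['top', 'scene'] [ 450.  -267.3] 57.8 0.18809747695922852
[[666.3  76.4]
 [661.2 -31.4]
 [480.3  83.6]
 [475.1 -24.5]] [570.73375091  26.00232346]
-2.2248365018925864 -2.137312307674268 186.1694600634503 186.19543981761103 107.9321178469155
```

View pics/ov1.png

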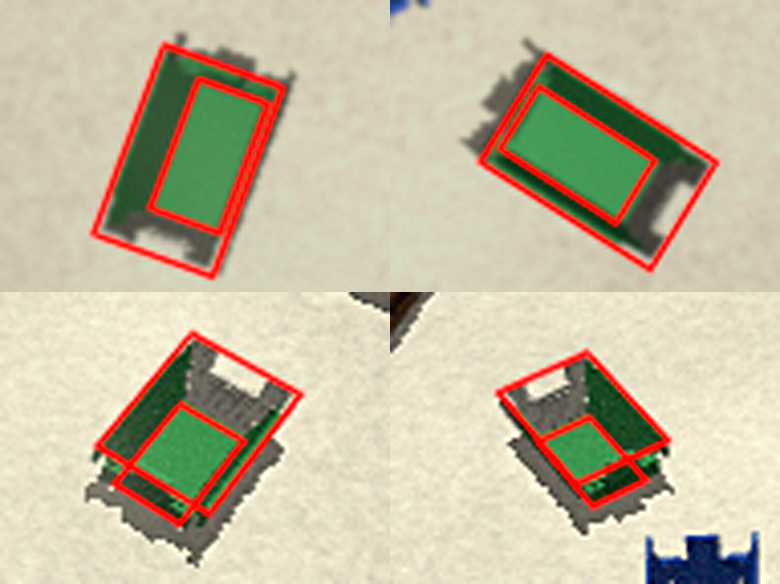

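```bash
cat >> h.py <<'E'
def go(x,y,z,yaw):
    s=sense();p=s['eef_pos'];a=s['tcp_rot'][2];d=np.array([x,y])-p[:2]
    print('t',round(s['clock'],2),'pos',p.round(1),'rpy',np.degrees(s['tcp_rot']).round(2),'F',s['contact_force'].round(1),'open',round(s['opening'],3),'q6',round(s['qpos'][5],2))
    dy=(np.degrees(a)-yaw+180)%360-180
    print('before spin tx %.1f ty %.1f tz %.1f spin %.1f'%(d@[np.cos(a),np.sin(a)],d@[np.sin(a),-np.cos(a)],p[2]-z,dy))
    b=np.radians(yaw); print('in final yaw: tx %.1f ty %.1f'%(d@[np.cos(b),np.sin(b)],d@[np.sin(b),-np.cos(b)]))
E
python3 -m inch '[{"gripper":0.0854,"tx":-0.044,"ty":-0.022},{"tx":-0.044,"ty":-0.022},{"tx":-0.044,"ty":-0.022},{"tx":-0.044,"ty":-0.022},{"tx":-0.044,"ty":-0.022},{"tx":-0.044,"ty":-0.022},{"tx":-0.044,"ty":-0.022},{"tx":-0.044,"ty":-0.022}]' 60
python3 -c "from h import *;go(484,312.5,8,160.6)"
```

```text
t 0.5 pos [196.5 593.3 205.5] rpy [-180.     -0.    161.68] F [-0.6  0.9  1. ] open 1.005 q6 -0.0
before spin tx -361.2 ty -176.2 tz 197.5 spin 1.1
in final yaw: tx -364.5 ty -169.4$[0]: bad value
```

```bash
python3 -m inch '[{"gripper":0.0854,"tx":-0.044,"ty":-0.022,"tz":0,"spin":0},{"gripper":0.0854,"tx":-0.044,"ty":-0.022,"tz":0,"spin":0},{"gripper":0.0854,"tx":-0.044,"ty":-0.022,"tz":0,"spin":0},{"gripper":0.0854,"tx":-0.044,"ty":-0.022,"tz":0,"spin":0},{"gripper":0.0854,"tx":-0.044,"ty":-0.022,"tz":0,"spin":0},{"gripper":0.0854,"tx":-0.044,"ty":-0.022,"tz":0,"spin":0},{"gripper":0.0854,"tx":-0.044,"ty":-0.022,"tz":0,"spin":0},{"gripper":0.0854,"tx":-0.044,"ty":-0.022,"tz":0,"spin":1}]' 60
python3 -c "from h import *;go(484,312.5,8,160.6);snap('wrist','w2.png')"
```

```text
clock: 1.3
eef_pos: [476.6, 314.0, 205.8]
tcp_rot: [3.141, 0.0, 2.804]
contact_force: [0.4, 1.1, 0.8]
opening: 0.998
t 1.3 pos [476.6 314.  205.8] rpy [1.7997e+02 2.0000e-02 1.6067e+02] F [0.4 1.1 0.8] open 0.998 q6 -0.65
before spin tx -7.5 ty 1.0 tz 197.8 spin 0.1
in final yaw: tx -7.5 ty 1.0
```

View pics/w2.png

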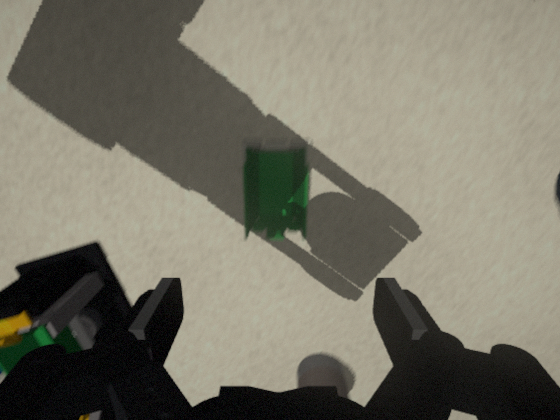

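```bash
python3 - <<'E'
from fit import *
f=grab_frame('wrist');M=masks_of('wrist','tub_a')
for m in M: print(m['conf'],m['centre'],m['pixels'].sum())
im=f['pixels'][:,:,::-1].copy()
m=min(M,key=lambda m:abs(m['centre'][1]-278)+abs(m['centre'][0]-190))
p,e=fit([f],[m['pixels'].astype(np.float32)],[484,312.5,np.radians(160.6)]);print(p[:2],np.degrees(p[2]),e)
for q,c in((p,(0,0,255)),([484,312.5,np.radians(160.6)],(255,0,0))):
  P=proj(f,hullpts(q))
  for i in(0,8): cv2.polylines(im,[np.round(P[i:i+4][[0,1,3,2]]*8).astype(np.int32)],True,c,1,cv2.LINE_AA,3)
cv2.imwrite('pics/ov2.png',np.clip(cv2.resize(im[120:260,200:360],(640,560)).astype(float)*2,0,255))
E
```

```text
0.6 [176.9, 278.4] 6436
[481.82260044 310.52315452] 159.78198989683838 0.067707359790802[ WARN:0@6.205] global loadsave.cpp:1063 imwrite_ Unsupported depth image for selected encoder is fallbacked to CV_8U.
```

View pics/ov2.png

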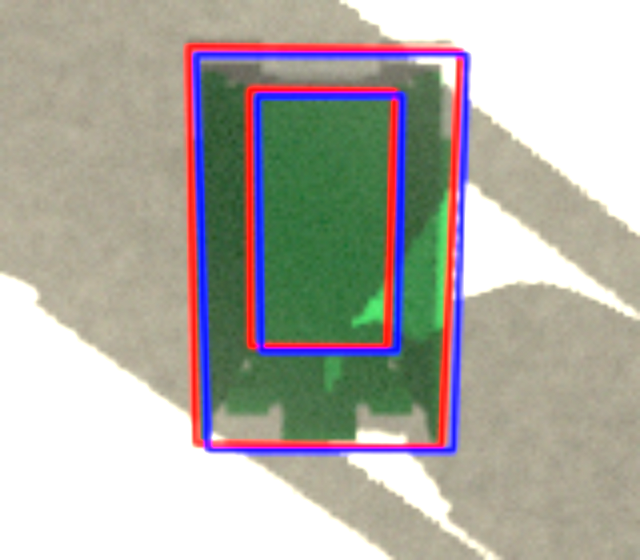

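```bash
python3 -m inch '[{"gripper":0.0854,"tx":-0.007,"ty":0,"tz":0.04,"spin":0},{"gripper":0.0854,"tx":0,"ty":0,"tz":0.04,"spin":0},{"gripper":0.0854,"tx":0,"ty":0,"tz":0.04,"spin":0},{"gripper":0.0854,"tx":0,"ty":0,"tz":0.035,"spin":0},{"gripper":0.0854,"tx":0,"ty":0,"tz":0.025,"spin":0},{"gripper":0.0854,"tx":0,"ty":0,"tz":0.013,"spin":0},{"gripper":0.0854,"tx":0,"ty":0,"tz":0.004,"spin":0},{"gripper":0.0854,"tx":0,"ty":0,"tz":0,"spin":0}]' 60
python3 -c "from h import *;go(483,311.5,8,160.3);snap('wrist','w3.png')"
```

```text
clock: 2.25
eef_pos: [481.9, 313.9, 8.8]
tcp_rot: [3.141, 0.0, 2.805]
contact_force: [-0.2, -0.3, -0.8]
opening: 1.003
t 2.25 pos [481.9 313.9   8.8] rpy [179.99   0.   160.71] F [-0.2 -0.3 -0.8] open 1.003 q6 -0.66
before spin tx -1.9 ty -1.9 tz 0.8 spin 0.4
in final yaw: tx -1.9 ty -1.9
```

View pics/w3.png

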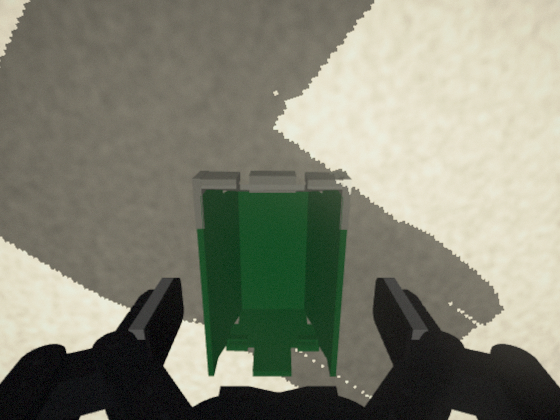

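```bash
python3 -m inch '[{"gripper":0.0854,"tx":-0.002,"ty":-0.002,"tz":0,"spin":0},{"gripper":0.06,"tx":0,"ty":0,"tz":0,"spin":0},{"gripper":0.06,"tx":0,"ty":0,"tz":0,"spin":0},{"gripper":0.06,"tx":0,"ty":0,"tz":0,"spin":0},{"gripper":0.06,"tx":0,"ty":0,"tz":0,"spin":0},{"gripper":0.06,"tx":0,"ty":0,"tz":0,"spin":0},{"gripper":0.06,"tx":0,"ty":0,"tz":0,"spin":0},{"gripper":0.06,"tx":0,"ty":0,"tz":0,"spin":0}]' 60
python3 -c "from h import *;go(483,311.5,8,160.3);snap('wrist','w4.png')"
```

```text
clock: 3.1
eef_pos: [483.6, 310.7, 9.5]
tcp_rot: [3.141, 0.001, 2.804]
contact_force: [-0.3, -2.3, 7.5]
opening: 0.703
t 3.1 pos [483.6 310.7   9.5] rpy [1.7997e+02 4.0000e-02 1.6067e+02] F [-0.3 -2.3  7.5] open 0.703 q6 -0.66
before spin tx 0.9 ty 0.6 tz 1.5 spin 0.4
in final yaw: tx 0.9 ty 0.6
```

View pics/w4.png

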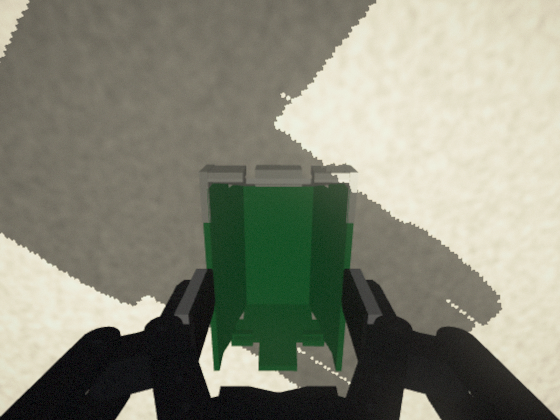

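```bash
python3 -m inch '[{"gripper":0.03,"tx":0,"ty":0,"tz":0,"spin":0},{"gripper":0.03,"tx":0,"ty":0,"tz":0,"spin":0},{"gripper":0.03,"tx":0,"ty":0,"tz":0,"spin":0},{"gripper":0.03,"tx":0,"ty":0,"tz":0,"spin":0},{"gripper":0.03,"tx":0,"ty":0,"tz":-0.004,"spin":0},{"gripper":0.03,"tx":0,"ty":0,"tz":-0.008,"spin":0},{"gripper":0.03,"tx":0,"ty":0,"tz":-0.01,"spin":0},{"gripper":0.03,"tx":0,"ty":0,"tz":-0.01,"spin":0}]' 60
python3 -c "from h import *;go(483,311.5,8,160.3);snap('wrist','w5.png')"
```

```text
clock: 3.95
eef_pos: [482.8, 310.2, 41.0]
tcp_rot: [-3.141, -0.001, 2.804]
contact_force: [0.3, 0.3, 0.5]
opening: 0.35
t 3.95 pos [482.8 310.2  41. ] rpy [-1.7995e+02 -3.0000e-02  1.6067e+02] F [0.3 0.3 0.5] open 0.35 q6 -0.66
before spin tx 0.2 ty 1.3 tz 33.0 spin 0.4
in final yaw: tx 0.2 ty 1.3
```

View pics/w5.png

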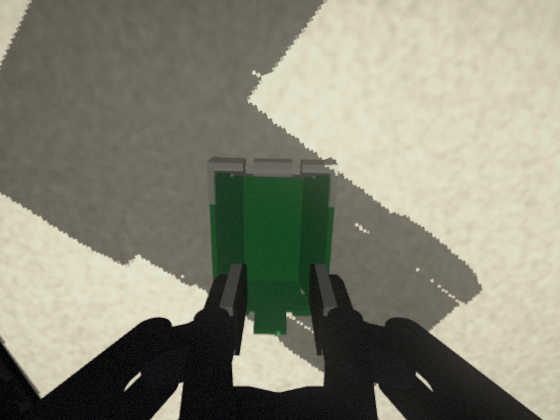

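```bash
python3 - <<'E'
from h import *
f=snap('scene','s5.png'); s=sense()
im=f['pixels'][:,:,::-1]
cv2.imwrite('pics/s5z.png',np.clip(cv2.resize(im[150:300,340:540],(800,600),interpolation=cv2.INTER_CUBIC).astype(float)*1.6,0,255).astype(np.uint8))
w=grab_frame('wrist'); a=s['tcp_rot'][2]
for y in(-15,15):
  for z in(0,19,38): print(y,z,proj(w,s['eef_pos']+[y*np.sin(a),-y*np.cos(a),z])[0].round(0))
E
```

```text
-15 0 [252. 257.]
-15 19 [249. 274.]
-15 38 [245. 295.]
15 0 [306. 257.]
15 19 [309. 274.]
15 38 [312. 295.]
```

View pics/s5z.png

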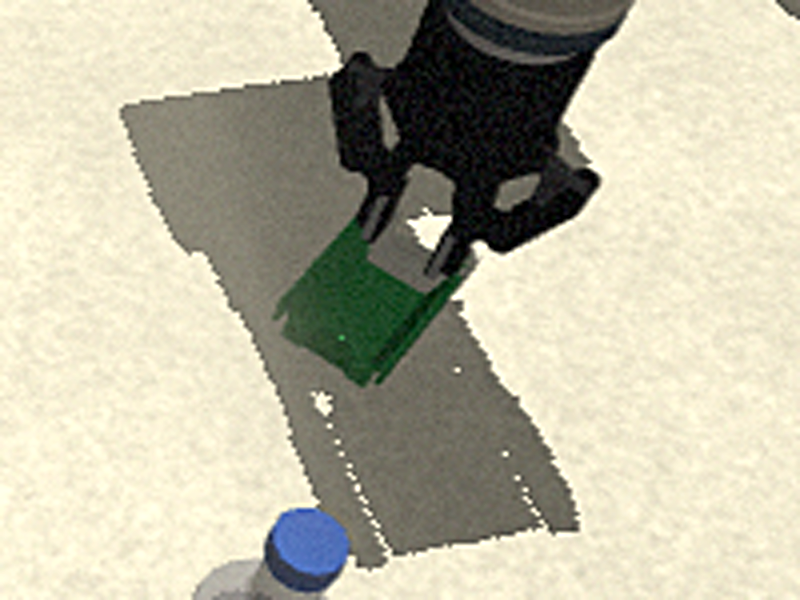

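```bash
python3 -m inch '[{"gripper":0.0854,"tx":0,"ty":0,"tz":0,"spin":0},{"gripper":0.0854,"tx":0,"ty":0,"tz":0,"spin":0},{"gripper":0.0854,"tx":0,"ty":0,"tz":0,"spin":0},{"gripper":0.0854,"tx":0,"ty":0,"tz":0,"spin":0},{"gripper":0.0854,"tx":0,"ty":0,"tz":0,"spin":0},{"gripper":0.0854,"tx":0,"ty":0,"tz":0,"spin":0},{"gripper":0.0854,"tx":0,"ty":0,"tz":0,"spin":0},{"gripper":0.0854,"tx":0,"ty":0,"tz":0,"spin":0}]' 60
python3 - <<'E'
from fit import *
go(483,311.5,2,160.3)
f=snap('wrist','w6.png');g=grab_frame('scene')
M=masks_of('wrist','tub_a'); im=f['pixels'][:,:,::-1].copy()
for m in M: print(m['conf'],m['centre'],m['pixels'].sum())
p,e=fit([f],[M[0]['pixels'].astype(np.float32)],[483,311.5,np.radians(160.6)]);print(p[:2],np.degrees(p[2]),e)
for q,c in((p,(0,0,255)),([483,311.5,np.radians(160.6)],(255,0,0))):
  P=proj(f,hullpts(q))
  for i in(0,8): cv2.polylines(im,[np.round(P[i:i+4][[0,1,3,2]]*8).astype(np.int32)],True,c,1,cv2.LINE_AA,3)
cv2.imwrite('pics/ov6.png',np.clip(im.astype(float)*1.8,0,255).astype(np.uint8))
E
```

```text
clock: 4.9
eef_pos: [483.1, 310.7, 40.5]
tcp_rot: [3.142, 0.0, 2.804]
contact_force: [0.3, -0.4, 0.3]
opening: 1.001
t 4.9 pos [483.1 310.7  40.5] rpy [180.     0.   160.68] F [ 0.3 -0.4  0.3] open 1.001 q6 -0.66
before spin tx 0.4 ty 0.7 tz 38.5 spin 0.4
in final yaw: tx 0.4 ty 0.7
0.82 [240.0, 268.7] 19733
[481.44366448 306.09954608] 159.47971644171852 0.07737678289413452
```

View pics/ov6.png

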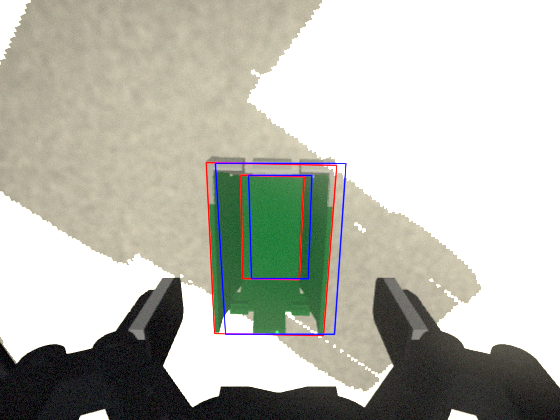

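```bash
python3 -m inch '[{"gripper":0.0854,"tx":0,"ty":-0.003,"tz":0.005,"spin":0.4},{"gripper":0.0854,"tx":0,"ty":0,"tz":0.015,"spin":0},{"gripper":0.0854,"tx":0,"ty":0,"tz":0.013,"spin":0},{"gripper":0.0854,"tx":0,"ty":0,"tz":0.005,"spin":0},{"gripper":0.06,"tx":0,"ty":0,"tz":0,"spin":0},{"gripper":0.06,"tx":0,"ty":0,"tz":0,"spin":0},{"gripper":0.06,"tx":0,"ty":0,"tz":0,"spin":0},{"gripper":0.06,"tx":0,"ty":0,"tz":0,"spin":0}]' 60
python3 -c "from h import *;go(483,311.5,2,160.3);snap('wrist','w7.png');f=snap('scene','s7.png');cv2.imwrite('pics/s7z.png',np.clip(cv2.resize(f['pixels'][170:290,360:520,::-1],(800,600),interpolation=cv2.INTER_CUBIC).astype(float)*1.6,0,255).astype(np.uint8))"
```

```text
clock: 5.85
eef_pos: [482.4, 308.1, 2.8]
tcp_rot: [3.141, 0.0, 2.797]
contact_force: [0.8, 1.0, -0.1]
opening: 0.743
t 5.85 pos [482.4 308.1   2.8] rpy [1.7997e+02 2.0000e-02 1.6028e+02] F [ 0.8  1.  -0.1] open 0.743 q6 -0.66
before spin tx 0.6 ty 3.4 tz 0.8 spin -0.0
in final yaw: tx 0.6 ty 3.4
```

View pics/w7.png

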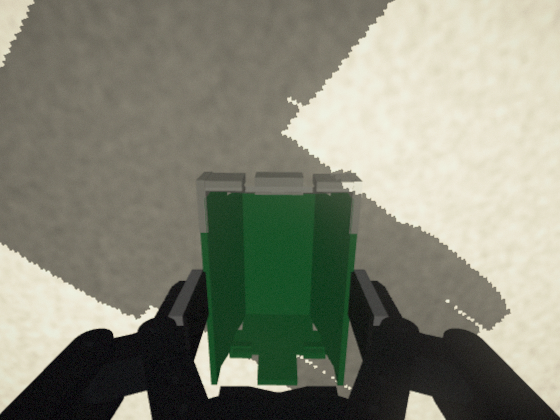

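View pics/s7z.png

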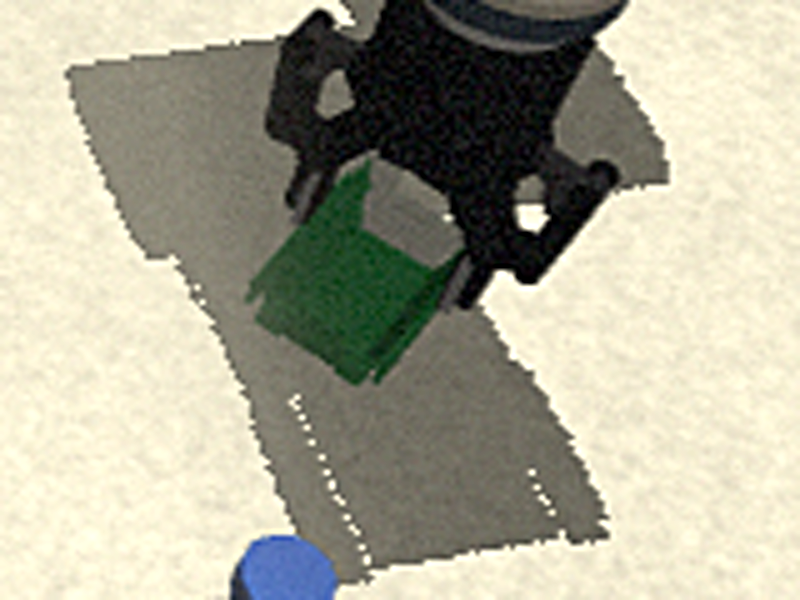

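```bash
python3 -m inch '[{"gripper":0.05,"tx":0,"ty":0,"tz":0,"spin":0},{"gripper":0.05,"tx":0,"ty":0,"tz":0,"spin":0},{"gripper":0.05,"tx":0,"ty":0,"tz":0,"spin":0},{"gripper":0.05,"tx":0,"ty":0,"tz":0,"spin":0},{"gripper":0.05,"tx":0,"ty":0,"tz":-0.002,"spin":0},{"gripper":0.05,"tx":0,"ty":0,"tz":-0.003,"spin":0},{"gripper":0.05,"tx":0,"ty":0,"tz":-0.003,"spin":0},{"gripper":0.05,"tx":0,"ty":0,"tz":-0.002,"spin":0}]' 60
python3 -c "from h import *;go(483,311.5,2,160.3);snap('wrist','w8.png')"
```

```text
clock: 6.75
eef_pos: [482.3, 308.0, 12.9]
tcp_rot: [3.141, 0.0, 2.797]
contact_force: [0.9, 0.1, -0.8]
opening: 0.746
t 6.75 pos [482.3 308.   12.9] rpy [1.7998e+02 1.0000e-02 1.6028e+02] F [ 0.9  0.1 -0.8] open 0.746 q6 -0.66
before spin tx 0.5 ty 3.6 tz 10.9 spin -0.0
in final yaw: tx 0.5 ty 3.6
```

View pics/w8.png

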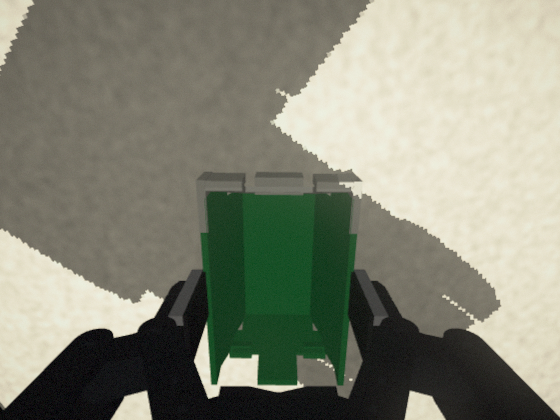

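```bash
python3 - <<'E'
from h import *
im=cv2.imread('pics/w8.png')
cv2.imwrite('pics/w8z.png',np.clip(cv2.resize(im[165:395,185:375],(660,600*23*66//(19*60)*19//25),interpolation=cv2.INTER_CUBIC).astype(float)*2.5,0,255).astype(np.uint8))
a=cv2.resize(im[165:215,185:375],(760,200),interpolation=cv2.INTER_CUBIC)
b=cv2.resize(im[335:395,185:375],(760,240),interpolation=cv2.INTER_CUBIC)
cv2.imwrite('pics/w8z.png',np.clip(np.vstack([a,b]).astype(float)*2.5,0,255).astype(np.uint8))
f=grab_frame('wrist')
s=sense();a=s['tcp_rot'][2];p=s['eef_pos'];ex=np.array([np.cos(a),np.sin(a),0]);ey=np.array([np.sin(a),-np.cos(a),0])
print('predicted corners if centred')
for z in (40,24):
  for X in(52,-52):
    for Y in(33,-33):
      q=p+ex*X+ey*Y;q[2]=p[2]-2.8+z;print(z,X,Y,proj(f,q)[0].round(1))
E
```

```text
predicted corners if centred
40 52 33 [361.4 180.9]
40 52 -33 [196.3 180.8]
40 -52 33 [344.6 384.2]
40 -52 -33 [212.5 384.1]
24 52 33 [352.9 172.5]
24 52 -33 [204.6 172.4]
24 -52 33 [339.1 360.4]
24 -52 -33 [217.9 360.4]
```

View pics/w8z.png

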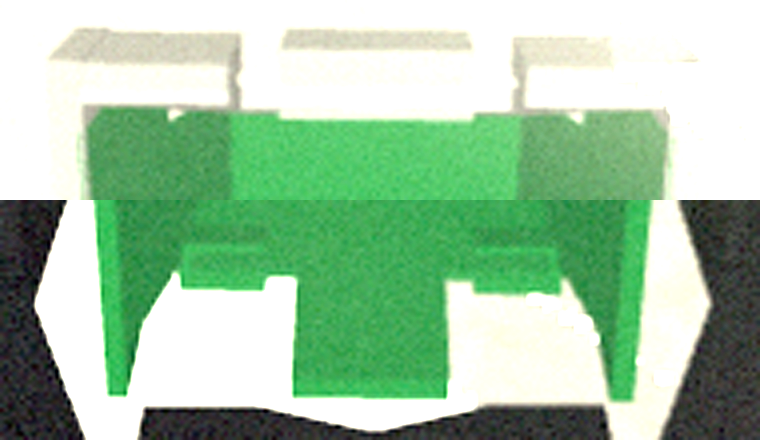

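```bash
python3 -m inch '[{"gripper":0.05,"tx":0,"ty":0,"tz":-0.025,"spin":0},{"gripper":0.05,"tx":0,"ty":0,"tz":-0.045,"spin":0},{"gripper":0.05,"tx":0,"ty":0,"tz":-0.045,"spin":0},{"gripper":0.05,"tx":0,"ty":0,"tz":-0.045,"spin":0},{"gripper":0.05,"tx":-0.02,"ty":-0.026,"tz":0,"spin":0},{"gripper":0.05,"tx":-0.024,"ty":-0.032,"tz":0,"spin":0},{"gripper":0.05,"tx":-0.024,"ty":-0.032,"tz":0,"spin":0},{"gripper":0.05,"tx":-0.024,"ty":-0.032,"tz":0,"spin":0}]' 60
python3 -m inch '[{"gripper":0.05,"tx":-0.024,"ty":-0.032,"tz":0,"spin":0},{"gripper":0.05,"tx":-0.024,"ty":-0.032,"tz":0,"spin":0},{"gripper":0.05,"tx":-0.02,"ty":-0.028,"tz":0,"spin":0},{"gripper":0.05,"tx":-0.016,"ty":-0.02,"tz":0,"spin":0},{"gripper":0.05,"tx":0,"ty":0,"tz":0,"spin":4},{"gripper":0.05,"tx":0,"ty":0,"tz":0,"spin":8.5},{"gripper":0.05,"tx":0,"ty":0,"tz":0,"spin":8.5},{"gripper":0.05,"tx":0,"ty":0,"tz":0,"spin":8.5}]' 60
python3 -m inch '[{"gripper":0.05,"tx":0,"ty":0,"tz":0,"spin":8.5},{"gripper":0.05,"tx":0,"ty":0,"tz":0,"spin":8.5},{"gripper":0.05,"tx":0,"ty":0,"tz":0,"spin":8.5},{"gripper":0.05,"tx":0,"ty":0,"tz":0,"spin":8.5},{"gripper":0.05,"tx":0,"ty":0,"tz":0,"spin":8.5},{"gripper":0.05,"tx":0,"ty":0,"tz":0,"spin":8.5},{"gripper":0.05,"tx":0,"ty":0,"tz":0,"spin":8.5},{"gripper":0.05,"tx":0,"ty":0,"tz":0,"spin":8.5}]' 60
python3 -c "from h import *;go(570.7,26,170,-2.2)"
```

```text
clock: 7.65
eef_pos: [527.7, 160.7, 172.7]
tcp_rot: [3.141, 0.0, 2.798]
contact_force: [1.4, 0.3, -1.0]
opening: 0.746
clock: 8.45
eef_pos: [568.7, 28.0, 172.3]
tcp_rot: [-3.141, -0.0, 2.276]
contact_force: [-0.1, 0.7, -1.2]
opening: 0.749
clock: 9.25
eef_pos: [568.7, 28.2, 172.4]
tcp_rot: [-3.141, 0.0, 1.09]
contact_force: [0.7, -0.6, -0.7]
opening: 0.749
t 9.25 pos [568.7  28.2 172.4] rpy [-1.7999e+02  1.0000e-02  6.2420e+01] F [ 0.7 -0.6 -0.7] open 0.749 q6 0.53
before spin tx -1.0 ty 2.8 tz 2.4 spin 64.6
in final yaw: tx 2.1 ty 2.1
```

```bash
python3 -m inch '[{"gripper":0.05,"tx":0,"ty":0,"tz":0,"spin":8.5},{"gripper":0.05,"tx":0,"ty":0,"tz":0,"spin":8.5},{"gripper":0.05,"tx":0,"ty":0,"tz":0,"spin":8.5},{"gripper":0.05,"tx":0,"ty":0,"tz":0,"spin":8.5},{"gripper":0.05,"tx":0,"ty":0,"tz":0,"spin":8.5},{"gripper":0.05,"tx":0,"ty":0,"tz":0,"spin":8.5},{"gripper":0.05,"tx":0,"ty":0,"tz":0,"spin":8.5},{"gripper":0.05,"tx":0.002,"ty":0.002,"tz":0,"spin":5}]' 60
python3 -c "from h import *;go(570.7,26,170,-2.2);snap('wrist','w9.png')
f=snap('scene','s9.png');cv2.imwrite('pics/s9z.png',np.clip(cv2.resize(f['pixels'][80:290,180:460,::-1],(800,600),interpolation=cv2.INTER_CUBIC).astype(float)*1.6,0,255).astype(np.uint8))"
```

```text
clock: 10.05
eef_pos: [570.6, 26.5, 172.3]
tcp_rot: [-3.142, 0.001, -0.036]
contact_force: [0.5, 0.4, -0.5]
opening: 0.745
t 10.05 pos [570.6  26.5 172.3] rpy [-1.80e+02  3.00e-02 -2.04e+00] F [ 0.5  0.4 -0.5] open 0.745 q6 1.65
before spin tx 0.1 ty 0.4 tz 2.3 spin 0.2
in final yaw: tx 0.2 ty 0.4
```

View pics/w9.png

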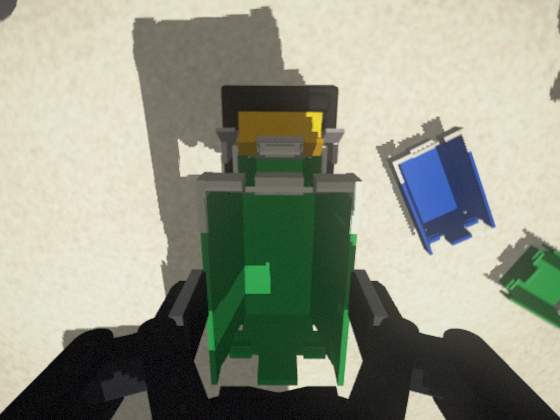

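View pics/s9z.png

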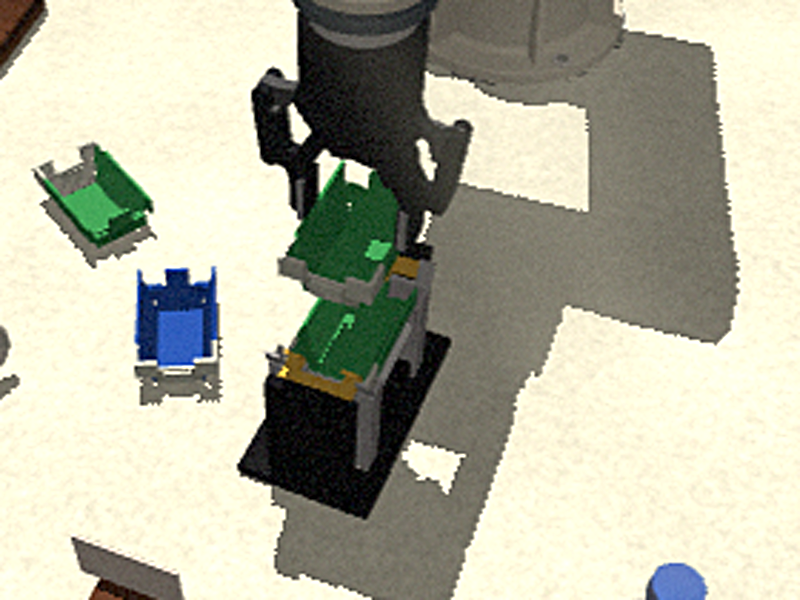

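```bash
cat > dov.py <<'E'
from h import *
import sys
def dov(cam,fn,pose,crop,k=4):
    f=grab_frame(cam);im=f['pixels'][:,:,::-1]
    x0,x1,y0,y1=crop
    im=np.clip(cv2.resize(im[y0:y1,x0:x1],None,fx=k,fy=k,interpolation=cv2.INTER_CUBIC).astype(float)*1.8,0,255).astype(np.uint8)
    a=np.radians(pose[2]);R=np.array([[np.cos(a),-np.sin(a)],[np.sin(a),np.cos(a)]])
    def W(x,y,z): return [*(R@[x,y]+pose[:2]),z]
    for z,L,Wd,c in((10,190,110,(255,0,0)),(104,104,66,(0,0,255)),(118,150,60,(255,0,255)),(104,109,74,(0,255,255))):
        P=proj(f,[W(sx*L/2,sy*Wd/2,z) for sx,sy in((1,1),(1,-1),(-1,-1),(-1,1))])
        P=(P-[x0,y0]+.5)*k
        cv2.polylines(im,[np.round(P*8).astype(np.int32)],True,c,1,cv2.LINE_AA,3)
    cv2.imwrite('pics/'+fn,im)
E
python3 -c "
from dov import *
dov('wrist','o9.png',(570.7,26,-2.2),(200,360,70,200),5)"
```

```text
(no output)
```

View pics/o9.png

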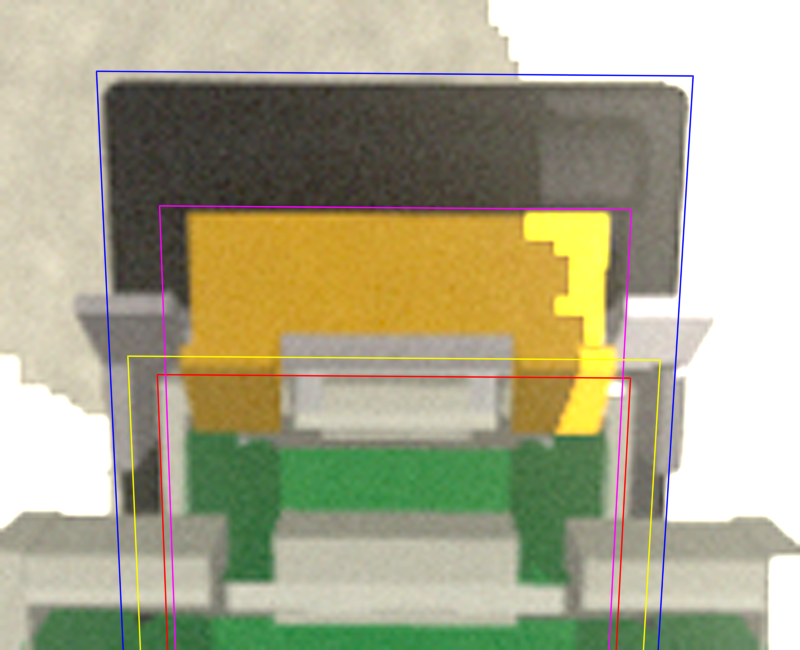

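```bash
python3 -c "
from h import *
f=grab_frame('wrist');a=np.radians(-2.2)
for x,y,z in [(46.5,0,105),(46.5,0,107),(54.5,0,104),(54.5,0,123),(95,0,10),(75,0,118),(75,0,123),(52,33,104),(52,-33,104),(40,33,104),(40,-33,104)]:
  P=[570.7+x*np.cos(a)-y*np.sin(a),26+x*np.sin(a)+y*np.cos(a),z]; print(x,y,z,((proj(f,P)[0]-[200,70]+.5)*5).round(0))
s=sense();p=s['eef_pos'];a=s['tcp_rot'][2]
for X,Y in((52,33),(52,-33),(-52,33),(-52,-33)):
  q=p+[X*np.cos(a)+Y*np.sin(a),X*np.sin(a)-Y*np.cos(a),37.2]; r=proj(f,q)[0];print(r.round(1),((r-[200,70]+.5)*5).round(0))
"
```

```text
46.5 0 105 [395. 416.]
46.5 0 107 [395. 418.]
54.5 0 104 [395. 357.]
54.5 0 123 [396. 375.]
95 0 10 [397.  72.]
75 0 118 [398. 206.]
75 0 123 [398. 208.]
52 33 104 [158. 372.]
52 -33 104 [632. 377.]
40 33 104 [161. 458.]
40 -33 104 [627. 463.]
[359.7 178.8] [801. 546.]
[194.1 178.9] [-27. 547.]
[343.4 383. ] [ 719. 1567.]
[211.  383.1] [  57. 1568.]
```

```bash
python3 -m inch '[{"gripper":0.05,"tx":-0.001,"ty":0.001,"tz":0,"spin":0},{"gripper":0.05,"tx":0,"ty":0,"tz":0.01,"spin":0},{"gripper":0.05,"tx":0,"ty":0,"tz":0.015,"spin":0},{"gripper":0.05,"tx":0,"ty":0,"tz":0.015,"spin":0},{"gripper":0.05,"tx":0,"ty":0,"tz":0.01,"spin":0},{"gripper":0.05,"tx":0,"ty":0,"tz":0.01,"spin":0},{"gripper":0.05,"tx":0,"ty":0,"tz":0.007,"spin":0},{"gripper":0.05,"tx":0,"ty":0,"tz":0.005,"spin":0}]' 60
python3 -c "from h import *;go(569.4,25.8,82.8,-2.2);snap('wrist','w10.png')
f=snap('scene','s10.png');cv2.imwrite('pics/s10z.png',np.clip(cv2.resize(f['pixels'][140:260,230:390,::-1],(800,600),interpolation=cv2.INTER_CUBIC).astype(float)*1.6,0,255).astype(np.uint8))"
```

```text
clock: 11.05
eef_pos: [569.9, 25.4, 99.9]
tcp_rot: [3.142, 0.0, -0.03]
contact_force: [-0.4, -1.0, -0.7]
opening: 0.751
t 11.05 pos [569.9  25.4  99.9] rpy [ 1.80e+02  2.00e-02 -1.71e+00] F [-0.4 -1.  -0.7] open 0.751 q6 1.64
before spin tx -0.5 ty -0.4 tz 17.1 spin 0.5
in final yaw: tx -0.5 ty -0.4
```

View pics/w10.png

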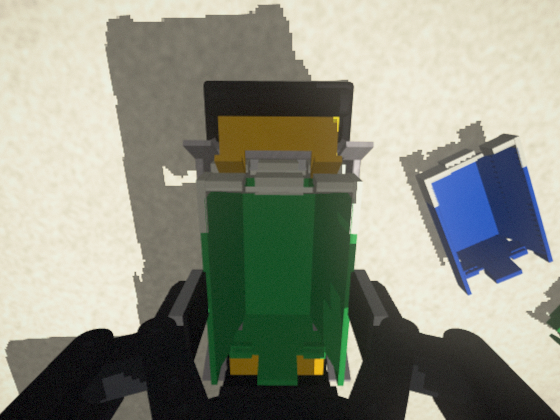

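View pics/s10z.png

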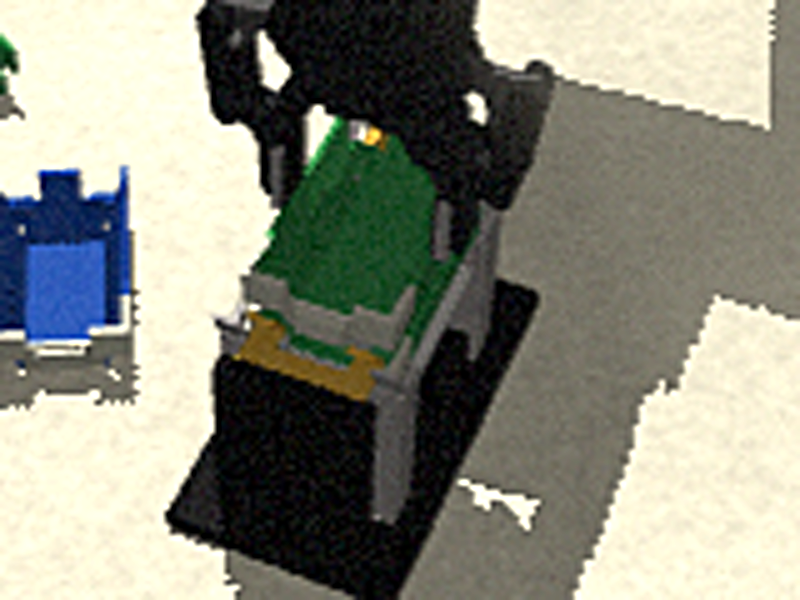

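```bash
python3 -m inch '[{"gripper":0.05,"tx":-0.0005,"ty":0,"tz":0.003,"spin":0.3},{"gripper":0.05,"tx":0,"ty":0,"tz":0.003,"spin":0},{"gripper":0.05,"tx":0,"ty":0,"tz":0.003,"spin":0},{"gripper":0.05,"tx":0,"ty":0,"tz":0.003,"spin":0},{"gripper":0.05,"tx":0,"ty":0,"tz":0.002,"spin":0},{"gripper":0.05,"tx":0,"ty":0,"tz":0.001,"spin":0},{"gripper":0.05,"tx":0,"ty":0,"tz":0,"spin":0},{"gripper":0.05,"tx":0,"ty":0,"tz":0,"spin":0}]' 60
python3 -c "from h import *;go(569.4,25.8,82.8,-2.2);snap('wrist','w11.png')
"
```

```text
clock: 11.95
eef_pos: [569.7, 25.4, 85.7]
tcp_rot: [-3.142, -0.001, -0.035]
contact_force: [0.2, -0.7, 5.0]
opening: 0.75
t 11.95 pos [569.7  25.4  85.7] rpy [-1.80e+02 -4.00e-02 -2.02e+00] F [ 0.2 -0.7  5. ] open 0.75 q6 1.65
before spin tx -0.4 ty -0.4 tz 2.9 spin 0.2
in final yaw: tx -0.4 ty -0.4
```

View pics/w11.png

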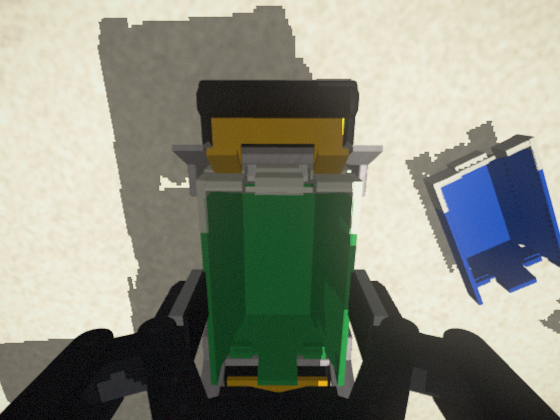

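```bash
python3 -m inch '[{"gripper":0.05,"tx":0,"ty":0,"tz":0,"spin":0},{"gripper":0.05,"tx":0,"ty":0,"tz":0.002,"spin":0},{"gripper":0.05,"tx":0,"ty":0,"tz":0.002,"spin":0},{"gripper":0.05,"tx":0,"ty":0,"tz":0.002,"spin":0},{"gripper":0.05,"tx":0,"ty":0,"tz":0.002,"spin":0},{"gripper":0.05,"tx":0,"ty":0,"tz":0.002,"spin":0},{"gripper":0.05,"tx":0,"ty":0,"tz":0,"spin":0},{"gripper":0.05,"tx":0,"ty":0,"tz":0,"spin":0}]' 80
python3 -c "from h import *;go(569.4,25.8,64,-2.2);snap('wrist','w12.png')
f=snap('scene','s12.png');cv2.imwrite('pics/s12z.png',np.clip(cv2.resize(f['pixels'][140:260,230:390,::-1],(800,600),interpolation=cv2.INTER_CUBIC).astype(float)*1.6,0,255).astype(np.uint8))"
```

```text
clock: 12.8
eef_pos: [569.3, 25.4, 75.2]
tcp_rot: [3.142, 0.0, -0.035]
contact_force: [2.0, -0.3, 1.0]
opening: 0.737
t 12.8 pos [569.3  25.4  75.2] rpy [ 1.80e+02  2.00e-02 -2.02e+00] F [ 2.  -0.3  1. ] open 0.737 q6 1.65
before spin tx 0.1 ty -0.4 tz 11.2 spin 0.2
in final yaw: tx 0.1 ty -0.4
```

View pics/w12.png

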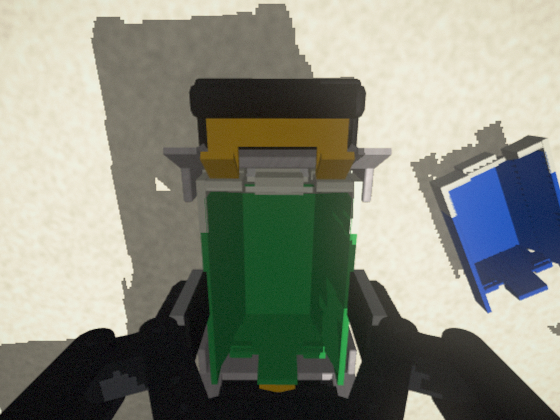

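View pics/s12z.png

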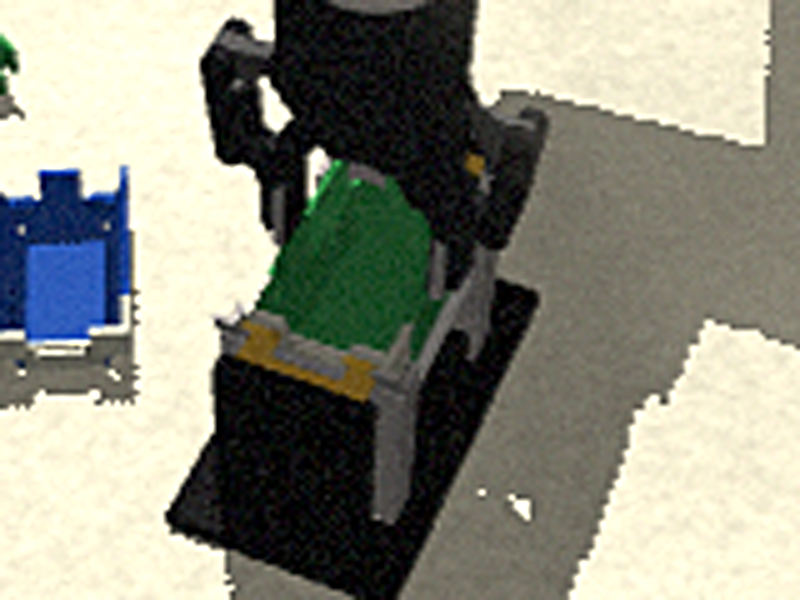

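```bash
python3 -m inch '[{"gripper":0.05,"tx":0,"ty":0,"tz":0.002,"spin":0},{"gripper":0.05,"tx":0,"ty":0,"tz":0.002,"spin":0},{"gripper":0.05,"tx":0,"ty":0,"tz":0.002,"spin":0},{"gripper":0.05,"tx":0,"ty":0,"tz":0,"spin":0},{"gripper":0.05,"tx":0,"ty":0,"tz":0,"spin":0},{"gripper":0.05,"tx":0,"ty":0,"tz":0,"spin":0},{"gripper":0.05,"tx":0,"ty":0,"tz":0,"spin":0},{"gripper":0.05,"tx":0,"ty":0,"tz":0,"spin":0}]' 80
python3 -c "from h import *;go(569.4,25.8,64,-2.2);snap('wrist','w13.png')
f=snap('scene','s13.png');cv2.imwrite('pics/s13z.png',np.clip(cv2.resize(f['pixels'][140:260,230:390,::-1],(800,600),interpolation=cv2.INTER_CUBIC).astype(float)*1.6,0,255).astype(np.uint8))"
```

```text
clock: 13.7
eef_pos: [569.3, 25.4, 69.3]
tcp_rot: [3.142, 0.0, -0.035]
contact_force: [1.7, 0.1, -3.1]
opening: 0.738
t 13.7 pos [569.3  25.4  69.3] rpy [ 1.80e+02  2.00e-02 -2.02e+00] F [ 1.7  0.1 -3.1] open 0.738 q6 1.65
before spin tx 0.1 ty -0.4 tz 5.3 spin 0.2
in final yaw: tx 0.1 ty -0.4
```

View pics/w13.png

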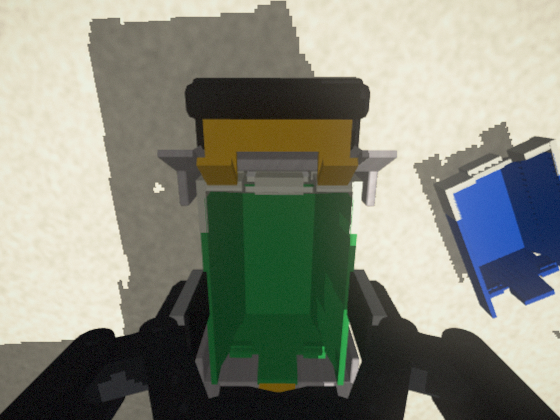

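View pics/s13z.png

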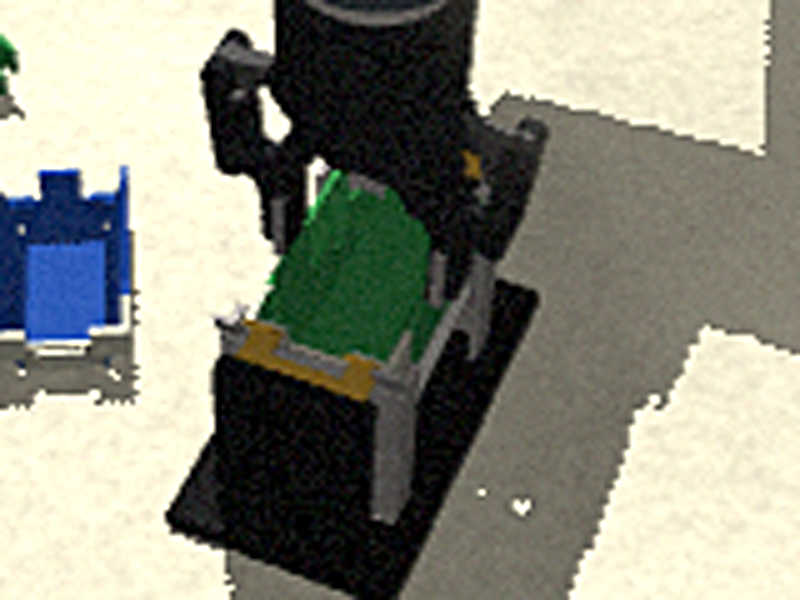

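```bash
python3 -c "
from h import *
for i in range(4):
  s=sense();print(s['clock'],s['eef_pos'].round(1),s['contact_force'].round(1),s['wrist_torque'].round(2),s['opening'],s['joint_efforts'].round(1));f=grab_frame('wrist')
"
```

```text
13.8 [569.4  25.4  69.3] [ 1.6  0.4 -1.5] [ 0.1  -0.33  0.12] 0.7402830605619036 [ -0.4 -59.6 -26.   -0.1   0.7   0.1]
13.85 [569.3  25.4  69.3] [ 1.7  1.6 -4.2] [ 0.12 -0.31  0.07] 0.736923004741592 [ -0.4 -59.7 -26.1  -0.1   0.7   0.1]
13.9 [569.4  25.4  69.4] [ 2.2  1.4 -2.8] [ 0.11 -0.33  0.04] 0.7360580393207774 [ -0.4 -59.8 -26.1  -0.1   0.7   0.1]
13.95 [569.3  25.4  69.4] [ 1.8  0.2 -3. ] [ 0.18 -0.39  0.06] 0.7360943364251908 [ -0.4 -59.9 -26.2  -0.1   0.7   0.1]
```

```bash
python3 -m inch '[{"gripper":0.05,"tx":0,"ty":0,"tz":0.001,"spin":0},{"gripper":0.05,"tx":0,"ty":0,"tz":0.001,"spin":0},{"gripper":0.05,"tx":0,"ty":0,"tz":0.001,"spin":0},{"gripper":0.05,"tx":0,"ty":0,"tz":0.001,"spin":0},{"gripper":0.05,"tx":0,"ty":0,"tz":0.001,"spin":0},{"gripper":0.05,"tx":0,"ty":0,"tz":0,"spin":0},{"gripper":0.05,"tx":0,"ty":0,"tz":0,"spin":0},{"gripper":0.05,"tx":0,"ty":0,"tz":0,"spin":0}]' 80
python3 -c "from h import *;go(569.4,25.8,64,-2.2);f=snap('wrist','w14.png')
im=f['pixels'][:,:,::-1]
a=cv2.resize(im[70:220,150:410],(780,450),interpolation=cv2.INTER_CUBIC)
b=cv2.resize(im[340:395,180:375],(780,150),interpolation=cv2.INTER_CUBIC)
cv2.imwrite('pics/w14z.png',np.clip(np.vstack([a,b]).astype(float)*2,0,255).astype(np.uint8))
s=sense();print(s['contact_force'].round(1),s['wrist_torque'].round(2))"
```

```text
clock: 14.8
eef_pos: [569.5, 25.4, 64.6]
tcp_rot: [3.142, -0.0, -0.035]
contact_force: [-0.1, 0.3, 4.4]
opening: 0.738
t 14.8 pos [569.5  25.4  64.6] rpy [ 1.80e+02 -1.00e-02 -2.02e+00] F [-0.1  0.3  4.4] open 0.738 q6 1.65
before spin tx -0.1 ty -0.4 tz 0.6 spin 0.2
in final yaw: tx -0.1 ty -0.4
[0.1 0.1 5.3] [ 0.17  0.03 -0.02]
```

View pics/w14z.png

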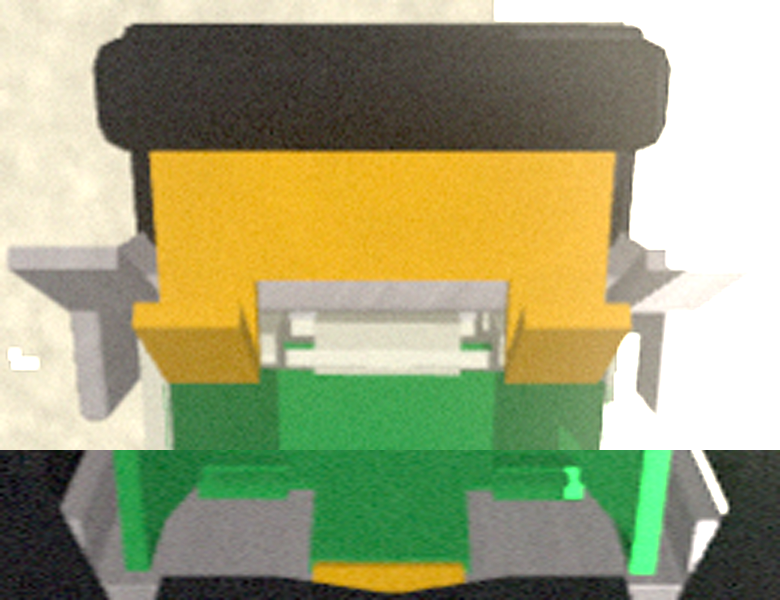

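```bash
python3 -c "
from h import *
f=grab_frame('wrist');a=np.radians(-2.1)
for x,z in [(-46.5,105),(-46.5,107),(-49,105),(-52,102),(-52,104),(-49.5,102)]:
  P=[569.3+x*np.cos(a),25.4+x*np.sin(a),z]; print(x,z,proj(f,P)[0].round(1))
"
python3 -c "
from h import *
f=snap('scene','s14.png');cv2.imwrite('pics/s14z.png',np.clip(cv2.resize(f['pixels'][150:250,240:373,::-1],(798,600),interpolation=cv2.INTER_CUBIC).astype(float)*2,0,255).astype(np.uint8))"
```

```text
-46.5 105 [277.1 379.7]
-46.5 107 [277.1 383. ]
-49 105 [277.1 383.8]
-52 102 [277.1 383.6]
-52 104 [277.1 386.9]
-49.5 102 [277.1 379.7]
```

View pics/s14z.png

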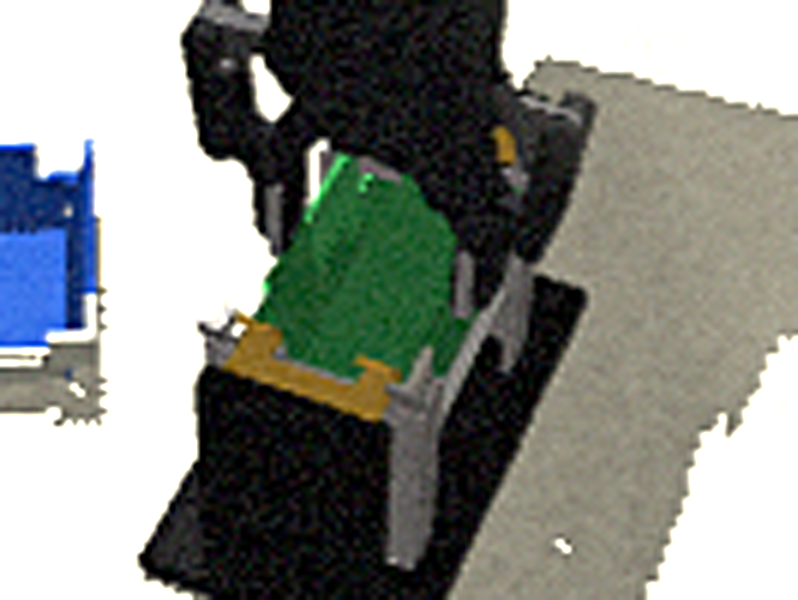

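```bash
python3 -m inch '[{"gripper":0.05,"tx":0,"ty":0,"tz":-0.001,"spin":0},{"gripper":0.05,"tx":0,"ty":0,"tz":-0.0005,"spin":0},{"gripper":0.066,"tx":0,"ty":0,"tz":0,"spin":0},{"gripper":0.07,"tx":0,"ty":0,"tz":0,"spin":0},{"gripper":0.0854,"tx":0,"ty":0,"tz":0,"spin":0},{"gripper":0.0854,"tx":0,"ty":0,"tz":0,"spin":0},{"gripper":0.0854,"tx":0,"ty":0,"tz":0,"spin":0},{"gripper":0.0854,"tx":0,"ty":0,"tz":0,"spin":0}]' 80
python3 -m inch '[{"gripper":0.0854,"tx":0,"ty":0,"tz":-0.01,"spin":0},{"gripper":0.0854,"tx":0,"ty":0,"tz":-0.02,"spin":0},{"gripper":0.0854,"tx":0,"ty":0,"tz":-0.03,"spin":0},{"gripper":0.0854,"tx":0,"ty":0,"tz":-0.03,"spin":0},{"gripper":0.0854,"tx":0,"ty":0,"tz":-0.03,"spin":0},{"gripper":0.0854,"tx":0,"ty":0,"tz":-0.02,"spin":0},{"gripper":0.0854,"tx":0,"ty":0,"tz":0,"spin":0},{"gripper":0.0854,"tx":0,"ty":0,"tz":0,"spin":0}]' 80
python3 -c "from h import *;go(450,-267,200,57.8);f=snap('wrist','w15.png')
s=sense();print(s['contact_force'].round(1),s['wrist_torque'].round(2))"
```

```text
clock: 15.75
eef_pos: [569.3, 25.4, 65.8]
tcp_rot: [3.142, 0.0, -0.035]
contact_force: [-0.8, 0.1, -0.0]
opening: 1.0
clock: 16.55
eef_pos: [569.4, 25.4, 206.5]
tcp_rot: [-3.142, -0.001, -0.035]
contact_force: [0.1, -0.5, -1.1]
opening: 0.999
t 16.55 pos [569.4  25.4 206.5] rpy [-1.80e+02 -6.00e-02 -2.02e+00] F [ 0.1 -0.5 -1.1] open 0.999 q6 1.65
before spin tx -109.0 ty 296.4 tz 6.5 spin -59.8
in final yaw: tx -311.1 ty 54.7
[-0.6  0.6 -0.2] [0.03 0.07 0.  ]
```

View pics/w15.png

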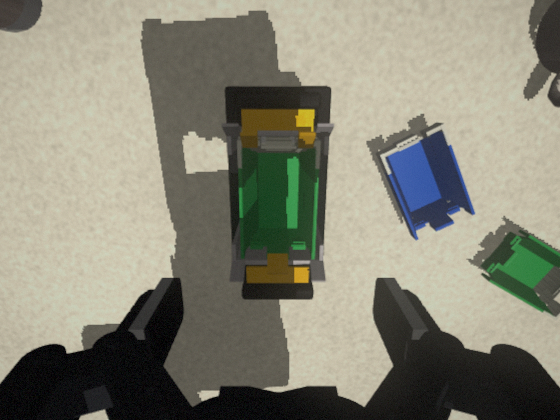

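```bash
python3 -m inch '[{"gripper":0.0854,"tx":-0.013,"ty":0.035,"tz":0,"spin":0},{"gripper":0.0854,"tx":-0.016,"ty":0.042,"tz":0,"spin":0},{"gripper":0.0854,"tx":-0.016,"ty":0.042,"tz":0,"spin":0},{"gripper":0.0854,"tx":-0.016,"ty":0.042,"tz":0,"spin":0},{"gripper":0.0854,"tx":-0.016,"ty":0.042,"tz":0,"spin":0},{"gripper":0.0854,"tx":-0.016,"ty":0.042,"tz":0,"spin":0},{"gripper":0.0854,"tx":-0.016,"ty":0.042,"tz":0,"spin":0},{"gripper":0.0854,"tx":0,"ty":0.009,"tz":0,"spin":0}]' 60
python3 -m inch '[{"gripper":0.0854,"tx":0,"ty":0,"tz":0,"spin":-8.5},{"gripper":0.0854,"tx":0,"ty":0,"tz":0,"spin":-8.5},{"gripper":0.0854,"tx":0,"ty":0,"tz":0,"spin":-8.5},{"gripper":0.0854,"tx":0,"ty":0,"tz":0,"spin":-8.5},{"gripper":0.0854,"tx":0,"ty":0,"tz":0,"spin":-8.5},{"gripper":0.0854,"tx":0,"ty":0,"tz":0,"spin":-8.5},{"gripper":0.0854,"tx":0,"ty":0,"tz":0,"spin":-8.5},{"gripper":0.0854,"tx":0,"ty":0,"tz":0,"spin":0}]' 60
cat > wf.py <<'E'
from fit import *
def wf(fn,g):
    f=grab_frame('wrist');M=masks_of('wrist','tub_a');im=f['pixels'][:,:,::-1].copy()
    for m in M: print(m['conf'],m['centre'],m['pixels'].sum())
    c=proj(f,[g[0],g[1],20])[0]; m=min(M,key=lambda m:np.hypot(m['centre'][1]-c[0],m['centre'][0]-c[1]))
    g=[g[0],g[1],np.radians(g[2])]
    p,e=fit([f],[m['pixels'].astype(np.float32)],g);print(p[:2],np.degrees(p[2]),e)
    k=4;x0,y0=int(c[0])-90,int(c[1])-75; y0=max(y0,0);x0=max(x0,0)
    im=np.clip(cv2.resize(im[y0:y0+150,x0:x0+200],None,fx=k,fy=k,interpolation=cv2.INTER_CUBIC).astype(float)*1.8,0,255).astype(np.uint8)
    for q,cc in((p,(0,0,255)),(g,(255,0,0))):
        P=(proj(f,hullpts(q))-[x0,y0]+.5)*k
        for i in(0,8): cv2.polylines(im,[np.round(P[i:i+4][[0,1,3,2]]*8).astype(np.int32)],True,cc,1,cv2.LINE_AA,3)
    cv2.imwrite('pics/'+fn,im)
E
python3 -c "
from wf import *
go(450,-267.3,2.5,57.8);wf('o16.png',(450,-267.3,57.8))"
```

```text
clock: 17.4
eef_pos: [447.4, -269.5, 204.7]
tcp_rot: [-3.142, 0.003, -0.038]
contact_force: [-0.1, 0.4, 0.4]
opening: 0.999
clock: 18.2
eef_pos: [449.7, -265.8, 204.9]
tcp_rot: [-3.14, -0.0, 1.006]
contact_force: [-0.1, -0.4, 0.3]
opening: 0.997
t 18.2 pos [ 449.7 -265.8  204.9] rpy [-1.7988e+02 -1.0000e-02  5.7620e+01] F [-0.1 -0.4  0.3] open 0.997 q6 0.03
before spin tx -1.1 ty 1.0 tz 202.4 spin -0.2
in final yaw: tx -1.1 ty 1.0
0.84 [184.9, 279.0] 6090
[ 447.23958495 -272.2599596 ] 58.04737762476814 0.07003384828567505
```

View pics/o16.png

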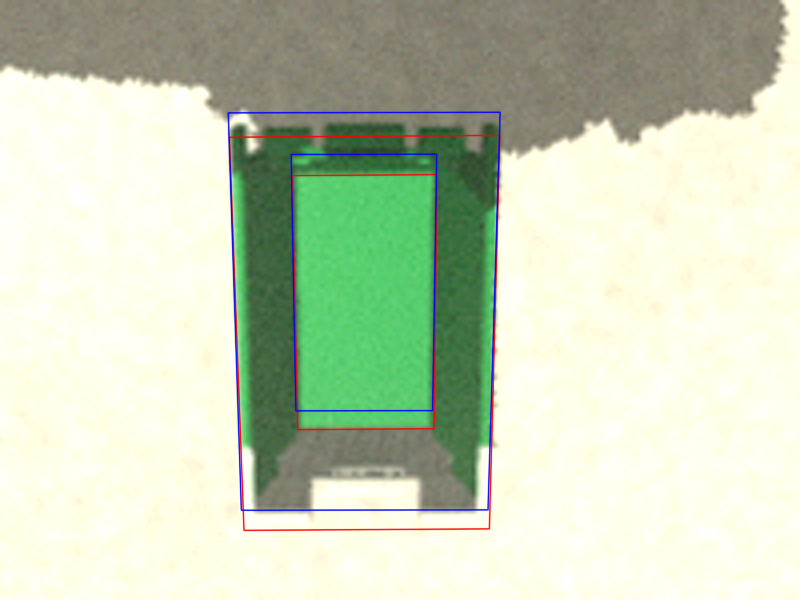

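```bash
python3 -m inch '[{"gripper":0.0854,"tx":-0.002,"ty":0.001,"tz":0.045,"spin":0},{"gripper":0.0854,"tx":0,"ty":0,"tz":0.045,"spin":0},{"gripper":0.0854,"tx":0,"ty":0,"tz":0.045,"spin":0},{"gripper":0.0854,"tx":0,"ty":0,"tz":0.035,"spin":0},{"gripper":0.0854,"tx":0,"ty":0,"tz":0.02,"spin":0},{"gripper":0.0854,"tx":0,"ty":0,"tz":0.008,"spin":0},{"gripper":0.0854,"tx":0,"ty":0,"tz":0.003,"spin":0},{"gripper":0.0854,"tx":0,"ty":0,"tz":0,"spin":0}]' 60
python3 -c "from h import *;go(449.5,-268.2,2.5,57.8);snap('wrist','w17.png')
f=grab_frame('wrist')
s=sense();p=s['eef_pos'];a=s['tcp_rot'][2]
for X,Y in((52,33),(52,-33),(-52,33),(-52,-33)):
  q=p+[X*np.cos(a)+Y*np.sin(a),X*np.sin(a)-Y*np.cos(a),0];q[2]=40; print(proj(f,q)[0].round(1))
"
```

```text
clock: 19.1
eef_pos: [450.3, -269.0, 5.4]
tcp_rot: [3.141, -0.0, 1.002]
contact_force: [0.6, 0.2, -1.0]
opening: 1.0
t 19.1 pos [ 450.3 -269.     5.4] rpy [179.96  -0.    57.41] F [ 0.6  0.2 -1. ] open 1.0 q6 0.03
before spin tx 0.3 ty -1.1 tz 2.9 spin -0.4
in final yaw: tx 0.3 ty -1.1
[360.1 177. ]
[198.1 177. ]
[343.9 377.9]
[213.8 378.1]
```

View pics/w17.png

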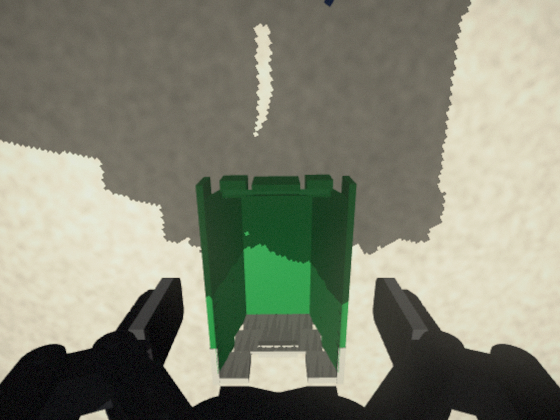

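```bash
python3 - <<'E'
from h import *
im=cv2.imread('pics/w17.png')
a=cv2.resize(im[165:215,185:375],(760,200),interpolation=cv2.INTER_CUBIC)
b=cv2.resize(im[335:395,185:375],(760,240),interpolation=cv2.INTER_CUBIC)
cv2.imwrite('pics/w17z.png',np.clip(np.vstack([a,b]).astype(float)*2.5,0,255).astype(np.uint8))
E
```

```text
(no output)
```

View pics/w17z.png

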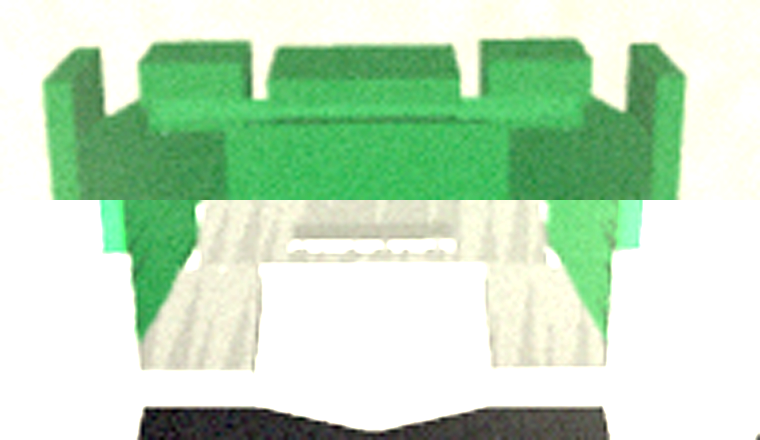

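```bash
python3 -m inch '[{"gripper":0.0854,"tx":-0.0035,"ty":-0.001,"tz":0.002,"spin":-0.4},{"gripper":0.0854,"tx":0,"ty":0,"tz":0.001,"spin":0},{"gripper":0.05,"tx":0,"ty":0,"tz":0,"spin":0},{"gripper":0.05,"tx":0,"ty":0,"tz":0,"spin":0},{"gripper":0.05,"tx":0,"ty":0,"tz":0,"spin":0},{"gripper":0.05,"tx":0,"ty":0,"tz":0,"spin":0},{"gripper":0.05,"tx":0,"ty":0,"tz":0,"spin":0},{"gripper":0.05,"tx":0,"ty":0,"tz":0,"spin":0}]' 60
python3 -c "from h import *;go(449.5,-268.2,2.5,57.8)"
python3 -m inch '[{"gripper":0.05,"tx":0,"ty":0,"tz":0,"spin":0},{"gripper":0.05,"tx":0,"ty":0,"tz":0,"spin":0},{"gripper":0.05,"tx":0,"ty":0,"tz":-0.002,"spin":0},{"gripper":0.05,"tx":0,"ty":0,"tz":-0.003,"spin":0},{"gripper":0.05,"tx":0,"ty":0,"tz":-0.003,"spin":0},{"gripper":0.05,"tx":0,"ty":0,"tz":-0.002,"spin":0},{"gripper":0.05,"tx":0,"ty":0,"tz":0,"spin":0},{"gripper":0.05,"tx":0,"ty":0,"tz":0,"spin":0}]' 60
python3 -c "from h import *;go(449.5,-268.2,2.5,57.8);snap('wrist','w18.png')
f=grab_frame('wrist')
s=sense();p=s['eef_pos'];a=s['tcp_rot'][2]
for X,Y in((52,33),(52,-33),(-52,33),(-52,-33)):
  q=p+[X*np.cos(a)+Y*np.sin(a),X*np.sin(a)-Y*np.cos(a),37.2]; print(proj(f,q)[0].round(1))
im=cv2.imread('pics/w18.png')
a=cv2.resize(im[165:215,185:375],(760,200),interpolation=cv2.INTER_CUBIC)
b=cv2.resize(im[335:395,185:375],(760,240),interpolation=cv2.INTER_CUBIC)
cv2.imwrite('pics/w18z.png',np.clip(np.vstack([a,b]).astype(float)*1.7,0,255).astype(np.uint8))
"
```

```text
clock: 20.0
eef_pos: [447.2, -271.4, 2.9]
tcp_rot: [3.141, 0.0, 1.01]
contact_force: [-2.9, -0.0, 11.2]
opening: 0.748
t 20.0 pos [ 447.2 -271.4    2.9] rpy [1.7998e+02 1.0000e-02 5.7870e+01] F [-2.9 -0.  11.2] open 0.748 q6 0.01
before spin tx 3.9 ty 0.2 tz 0.4 spin 0.1
in final yaw: tx 3.9 ty 0.2
clock: 20.8
eef_pos: [447.1, -271.2, 12.0]
tcp_rot: [3.142, 0.0, 1.01]
contact_force: [0.0, -0.1, -0.1]
opening: 0.741
t 20.8 pos [ 447.1 -271.2   12. ] rpy [180.     0.    57.88] F [ 0.  -0.1 -0.1] open 0.741 q6 0.01
before spin tx 3.8 ty 0.4 tz 9.5 spin 0.1
in final yaw: tx 3.8 ty 0.4
[361.4 178.7]
[195.9 178.7]
[344.6 382.9]
[212.2 382.9]
```

View pics/w18z.png

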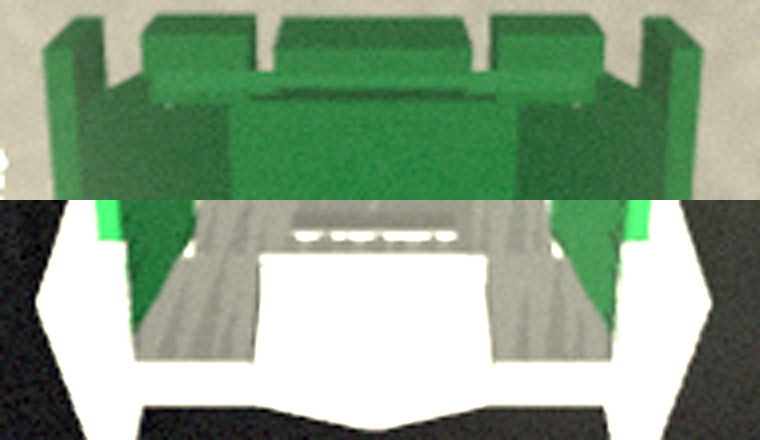

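View pics/w18.png

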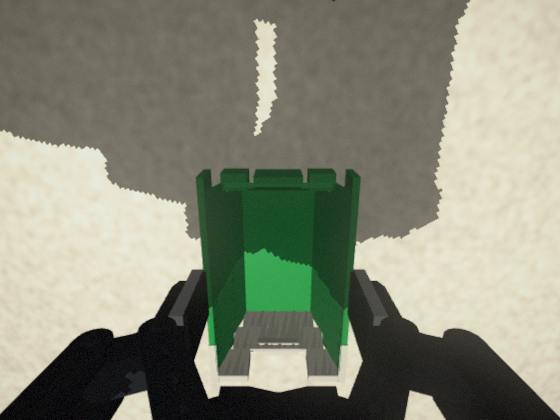

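```bash
python3 -m inch '[{"gripper":0.05,"tx":0,"ty":0,"tz":-0.025,"spin":0},{"gripper":0.05,"tx":0,"ty":0,"tz":-0.045,"spin":0},{"gripper":0.05,"tx":0,"ty":0,"tz":-0.045,"spin":0},{"gripper":0.05,"tx":0,"ty":0,"tz":-0.045,"spin":0},{"gripper":0.05,"tx":0.03,"ty":-0.005,"tz":0,"spin":0},{"gripper":0.05,"tx":0.04,"ty":-0.007,"tz":0,"spin":0},{"gripper":0.05,"tx":0.042,"ty":-0.007,"tz":0,"spin":0},{"gripper":0.05,"tx":0.042,"ty":-0.007,"tz":0,"spin":0}]' 60
python3 -m inch '[{"gripper":0.05,"tx":0.042,"ty":-0.007,"tz":0,"spin":0},{"gripper":0.05,"tx":0.042,"ty":-0.007,"tz":0,"spin":0},{"gripper":0.05,"tx":0.042,"ty":-0.007,"tz":0,"spin":0},{"gripper":0.05,"tx":0.036,"ty":-0.006,"tz":0,"spin":0},{"gripper":0.05,"tx":0,"ty":0,"tz":0,"spin":-4},{"gripper":0.05,"tx":0,"ty":0,"tz":0,"spin":-8.5},{"gripper":0.05,"tx":0,"ty":0,"tz":0,"spin":-8.5},{"gripper":0.05,"tx":0,"ty":0,"tz":0,"spin":-8.5}]' 60
python3 -m inch '[{"gripper":0.05,"tx":0,"ty":0,"tz":0,"spin":-8.5},{"gripper":0.05,"tx":0,"ty":0,"tz":0,"spin":-8.5},{"gripper":0.05,"tx":0,"ty":0,"tz":0,"spin":-8.5},{"gripper":0.05,"tx":0,"ty":0,"tz":0,"spin":-8.5},{"gripper":0.05,"tx":0,"ty":0,"tz":0,"spin":-8.5},{"gripper":0.05,"tx":0,"ty":0,"tz":0,"spin":-8.5},{"gripper":0.05,"tx":0,"ty":0,"tz":0,"spin":-8.5},{"gripper":0.05,"tx":0,"ty":0,"tz":0,"spin":-8.5}]' 60
python3 -c "from h import *;go(570,25.3,172,178)"
```

```text
clock: 21.7
eef_pos: [507.2, -125.7, 172.1]
tcp_rot: [3.141, -0.0, 1.009]
contact_force: [-0.0, 0.5, -0.6]
opening: 0.745
clock: 22.5
eef_pos: [570.0, 24.8, 171.6]
tcp_rot: [-3.141, 0.0, 1.532]
contact_force: [-0.7, -0.1, -1.6]
opening: 0.75
clock: 23.3
eef_pos: [570.0, 24.6, 171.7]
tcp_rot: [-3.141, -0.001, 2.718]
contact_force: [0.9, -0.1, -1.0]
opening: 0.745
t 23.3 pos [570.   24.6 171.7] rpy [-1.7998e+02 -3.0000e-02  1.5573e+02] F [ 0.9 -0.1 -1. ] open 0.745 q6 -1.11
before spin tx 0.3 ty 0.7 tz -0.3 spin -22.3
in final yaw: tx -0.0 ty 0.7
```

```bash
python3 -m inch '[{"gripper":0.05,"tx":0,"ty":0,"tz":0,"spin":-8.5},{"gripper":0.05,"tx":0,"ty":0,"tz":0,"spin":-8.5},{"gripper":0.05,"tx":0,"ty":0,"tz":0,"spin":-5.3},{"gripper":0.05,"tx":0,"ty":0.0007,"tz":0,"spin":0},{"gripper":0.05,"tx":0,"ty":0,"tz":0,"spin":0},{"gripper":0.05,"tx":0,"ty":0,"tz":0.01,"spin":0},{"gripper":0.05,"tx":0,"ty":0,"tz":0.01,"spin":0},{"gripper":0.05,"tx":0,"ty":0,"tz":0.01,"spin":0}]' 60
python3 -c "from h import *;go(570,25.3,100,178);snap('wrist','w20.png')
f=snap('scene','s20.png');cv2.imwrite('pics/s20z.png',np.clip(cv2.resize(f['pixels'][110:260,220:420,::-1],(800,600),interpolation=cv2.INTER_CUBIC).astype(float)*1.6,0,255).astype(np.uint8))"
python3 -c "
from dov import *
dov('wrist','o20.png',(569,25.4,-2.0),(180,380,80,220),4)
f=grab_frame('wrist');a=np.radians(-2.0)
for x,y,z in [(-46.5,0,105),(-46.5,0,107),(-95,0,10),(-75,0,118)]:
  P=[569+x*np.cos(a)-y*np.sin(a),25.4+x*np.sin(a)+y*np.cos(a),z]; print(x,y,z,((proj(f,P)[0]-[180,80]+.5)*4).round(0))
s=sense();p=s['eef_pos'];a=s['tcp_rot'][2]
for X,Y in((52,33),(52,-33)):
  q=p+[X*np.cos(a)+Y*np.sin(a),X*np.sin(a)-Y*np.cos(a),37.2]; r=proj(f,q)[0];print(r.round(1),((r-[180,80]+.5)*4).round(0))
"
```

```text
clock: 24.1
eef_pos: [569.8, 25.3, 140.7]
tcp_rot: [-3.142, -0.001, 3.1]
contact_force: [-0.2, -1.4, -0.9]
opening: 0.747
t 24.1 pos [569.8  25.3 140.7] rpy [-1.8000e+02 -4.0000e-02  1.7763e+02] F [-0.2 -1.4 -0.9] open 0.747 q6 -1.49
before spin tx -0.2 ty 0.1 tz 40.7 spin -0.4
in final yaw: tx -0.2 ty 0.1
-46.5 0 105 [395. 328.]
-46.5 0 107 [395. 331.]
-95 0 10 [393.  16.]
-75 0 118 [393. 137.]
[361.5 182.6] [728. 413.]
[195.7 182.6] [ 65. 412.]
```

View pics/o20.png

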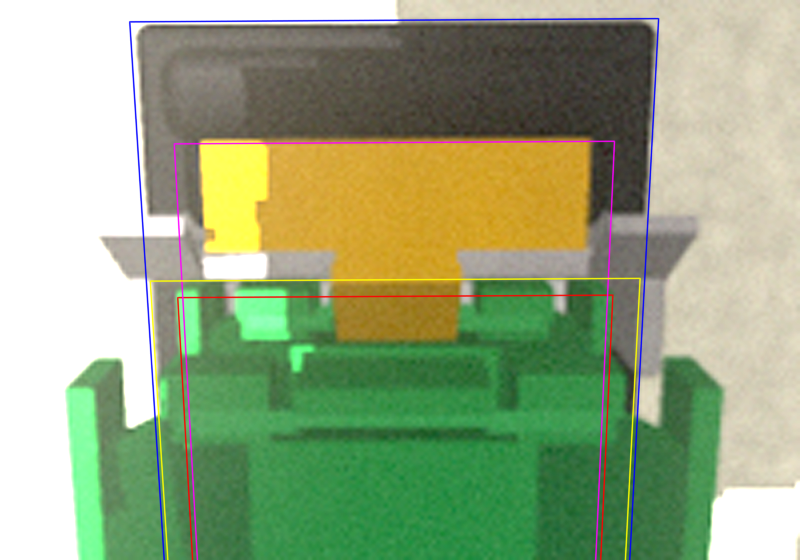

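View pics/s20z.png

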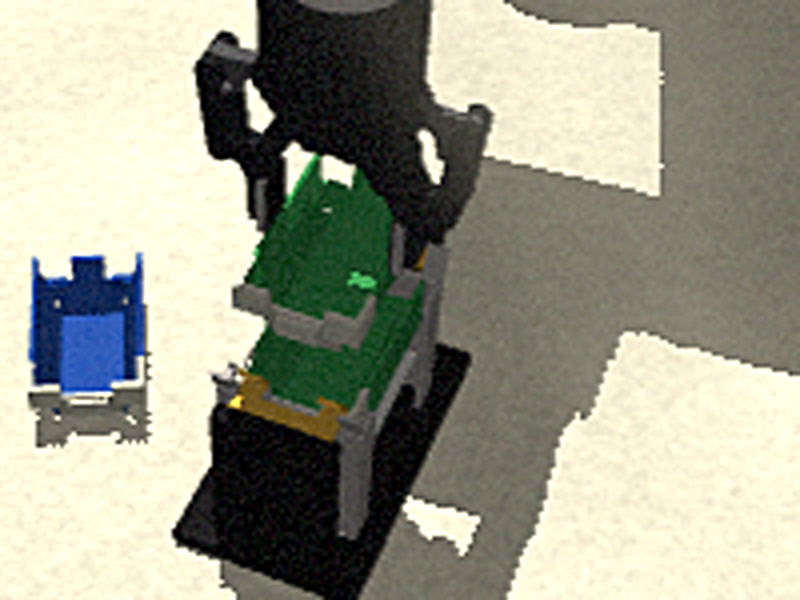

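```bash
python3 -c "
from h import *
for i in range(4):
  f=grab_frame('wrist');s=sense();p=s['eef_pos'];a=s['tcp_rot'][2]
  E=np.array(f['extrinsics'])
  d=E[:3,3]-p;print('cam in tool',(d@[np.cos(a),np.sin(a),0]).round(2),(d@[np.sin(a),-np.cos(a),0]).round(2),d[2].round(2),'fwd',E[:3,2].round(4),p.round(2))
  for X,Y in((52,33),(52,-33),(-52,33)):
    q=p+[X*np.cos(a)+Y*np.sin(a),X*np.sin(a)-Y*np.cos(a),37.2]; r=proj(f,q)[0];print(r.round(1))
"
```

```text
cam in tool 83.41 -0.19 167.5 fwd [ 0.3198 -0.0136 -0.9474] [570.29  25.26 141.86]
[361.3 182.2]
[195.8 182.2]
[344.6 386.1]
cam in tool 83.44 -0.22 167.6 fwd [ 0.3206 -0.0136 -0.9471] [570.53  25.3  142.17]
[361.3 181.9]
[195.9 181.9]
[344.6 385.6]
cam in tool 83.38 -0.19 167.7 fwd [ 0.3211 -0.0135 -0.9469] [570.57  25.28 142.31]
[361.2 181.5]
[195.8 181.5]
[344.4 385.1]
cam in tool 83.36 -0.21 167.77 fwd [ 0.3214 -0.0135 -0.9468] [570.59  25.31 142.37]
[361.2 181.3]
[195.9 181.3]
[344.5 384.8]
```

```bash
python3 -m inch '[{"gripper":0.05,"tx":0,"ty":0,"tz":0.01,"spin":0},{"gripper":0.05,"tx":0,"ty":0,"tz":0.01,"spin":0},{"gripper":0.05,"tx":0,"ty":0,"tz":0.01,"spin":0},{"gripper":0.05,"tx":0,"ty":0,"tz":0.008,"spin":0},{"gripper":0.05,"tx":0,"ty":0,"tz":0.005,"spin":0},{"gripper":0.05,"tx":0,"ty":0,"tz":0,"spin":0},{"gripper":0.05,"tx":0,"ty":0,"tz":0,"spin":0},{"gripper":0.05,"tx":0,"ty":0,"tz":0,"spin":0}]' 80
python3 -c "from h import *;go(570.5,25.3,86,178);f=snap('wrist','w21.png')
im=f['pixels'][:,:,::-1]
a=cv2.resize(im[70:220,150:410],(780,450),interpolation=cv2.INTER_CUBIC)
b=cv2.resize(im[340:395,180:375],(780,150),interpolation=cv2.INTER_CUBIC)
cv2.imwrite('pics/w21z.png',np.clip(np.vstack([a,b]).astype(float)*2,0,255).astype(np.uint8))"
```

```text
clock: 25.3
eef_pos: [570.6, 25.3, 99.4]
tcp_rot: [3.142, 0.001, 3.101]
contact_force: [0.0, 0.7, 0.2]
opening: 0.734
t 25.3 pos [570.6  25.3  99.4] rpy [1.8000e+02 4.0000e-02 1.7768e+02] F [0.  0.7 0.2] open 0.734 q6 -1.49
before spin tx 0.1 ty 0.0 tz 13.4 spin -0.3
in final yaw: tx 0.1 ty 0.0
```

View pics/w21z.png

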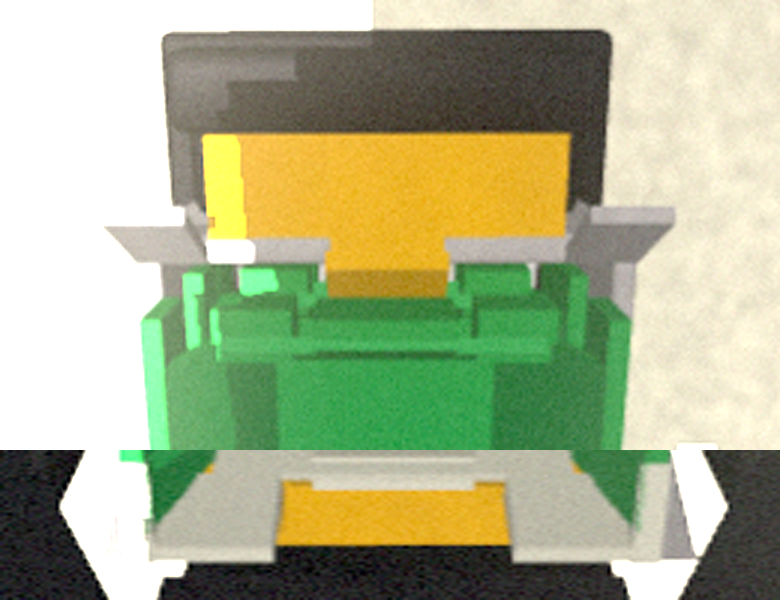

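```bash
python3 -m inch '[{"gripper":0.05,"tx":0,"ty":0,"tz":0.003,"spin":0},{"gripper":0.05,"tx":0,"ty":0,"tz":0.003,"spin":0},{"gripper":0.05,"tx":0,"ty":0,"tz":0.003,"spin":0},{"gripper":0.05,"tx":0,"ty":0,"tz":0.003,"spin":0},{"gripper":0.05,"tx":0,"ty":0,"tz":0.002,"spin":0},{"gripper":0.05,"tx":0,"ty":0,"tz":0,"spin":0},{"gripper":0.05,"tx":0,"ty":0,"tz":0,"spin":0},{"gripper":0.05,"tx":0,"ty":0,"tz":0,"spin":0}]' 80
python3 -c "from h import *;go(570.5,25.3,64,178);s=sense();print(s['contact_force'].round(1),s['wrist_torque'].round(2))"
python3 -m inch '[{"gripper":0.05,"tx":0,"ty":0,"tz":0.002,"spin":0},{"gripper":0.05,"tx":0,"ty":0,"tz":0.002,"spin":0},{"gripper":0.05,"tx":0,"ty":0,"tz":0.002,"spin":0},{"gripper":0.05,"tx":0,"ty":0,"tz":0.002,"spin":0},{"gripper":0.05,"tx":0,"ty":0,"tz":0.002,"spin":0},{"gripper":0.05,"tx":0,"ty":0,"tz":0,"spin":0},{"gripper":0.05,"tx":0,"ty":0,"tz":0,"spin":0},{"gripper":0.05,"tx":0,"ty":0,"tz":0,"spin":0}]' 80
python3 -c "from h import *;go(570.5,25.3,64,178);f=snap('wrist','w22.png')
s=sense();print(s['contact_force'].round(1),s['wrist_torque'].round(2))
im=f['pixels'][:,:,::-1]
a=cv2.resize(im[70:220,150:410],(780,450),interpolation=cv2.INTER_CUBIC)
b=cv2.resize(im[340:395,180:375],(780,150),interpolation=cv2.INTER_CUBIC)
cv2.imwrite('pics/w22z.png',np.clip(np.vstack([a,b]).astype(float)*2,0,255).astype(np.uint8))"
```

```text
clock: 26.15
eef_pos: [570.7, 25.3, 85.1]
tcp_rot: [3.141, 0.001, 3.101]
contact_force: [2.0, -0.7, 1.9]
opening: 0.734
t 26.15 pos [570.7  25.3  85.1] rpy [1.7999e+02 5.0000e-02 1.7768e+02] F [ 2.  -0.7  1.9] open 0.734 q6 -1.49
before spin tx 0.2 ty -0.0 tz 21.1 spin -0.3
in final yaw: tx 0.2 ty -0.0
[ 2.  -0.7  1.9] [ 0.09 -0.4   0.02]
clock: 26.95
eef_pos: [570.7, 25.3, 75.2]
tcp_rot: [3.142, 0.001, 3.101]
contact_force: [2.8, 0.4, 4.4]
opening: 0.732
t 26.95 pos [570.7  25.3  75.2] rpy [1.8000e+02 5.0000e-02 1.7768e+02] F [2.8 0.4 4.4] open 0.732 q6 -1.49
before spin tx 0.2 ty -0.0 tz 11.2 spin -0.3
in final yaw: tx 0.2 ty -0.0
[3.8 0.5 3.8] [ 0.12 -0.49  0.03]
```

View pics/w22z.png

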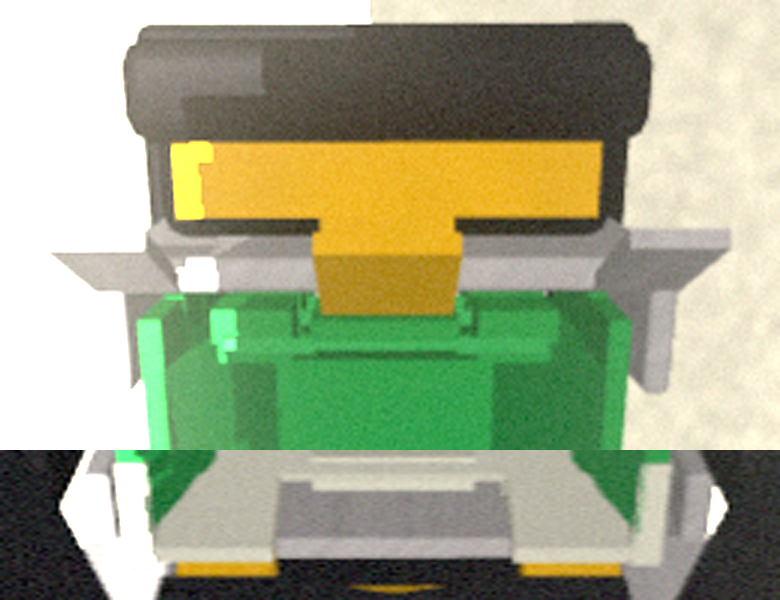

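```bash
python3 -m inch '[{"gripper":0.05,"tx":0,"ty":0,"tz":0.002,"spin":0},{"gripper":0.05,"tx":0,"ty":0,"tz":0.002,"spin":0},{"gripper":0.05,"tx":0,"ty":0,"tz":0.002,"spin":0},{"gripper":0.05,"tx":0,"ty":0,"tz":0.0015,"spin":0},{"gripper":0.05,"tx":0,"ty":0,"tz":0.001,"spin":0},{"gripper":0.05,"tx":0,"ty":0,"tz":0.001,"spin":0},{"gripper":0.05,"tx":0,"ty":0,"tz":0,"spin":0},{"gripper":0.05,"tx":0,"ty":0,"tz":0,"spin":0}]' 80
python3 -c "from h import *;go(570.5,25.3,64,178);f=snap('wrist','w23.png')
s=sense();print(s['contact_force'].round(1),s['wrist_torque'].round(2))
im=f['pixels'][:,:,::-1]
a=cv2.resize(im[70:220,150:410],(780,450),interpolation=cv2.INTER_CUBIC)
b=cv2.resize(im[340:395,180:375],(780,150),interpolation=cv2.INTER_CUBIC)
cv2.imwrite('pics/w23z.png',np.clip(np.vstack([a,b]).astype(float)*2,0,255).astype(np.uint8))"
```

```text
clock: 27.8
eef_pos: [570.7, 25.3, 65.9]
tcp_rot: [3.141, 0.001, 3.101]
contact_force: [1.7, 0.3, 6.8]
opening: 0.736
t 27.8 pos [570.7  25.3  65.9] rpy [1.7999e+02 5.0000e-02 1.7767e+02] F [1.7 0.3 6.8] open 0.736 q6 -1.49
before spin tx 0.2 ty -0.0 tz 1.9 spin -0.3
in final yaw: tx 0.2 ty -0.0
[2.3 0.7 7.7] [ 0.1  -0.31  0.03]
```

View pics/w23z.png

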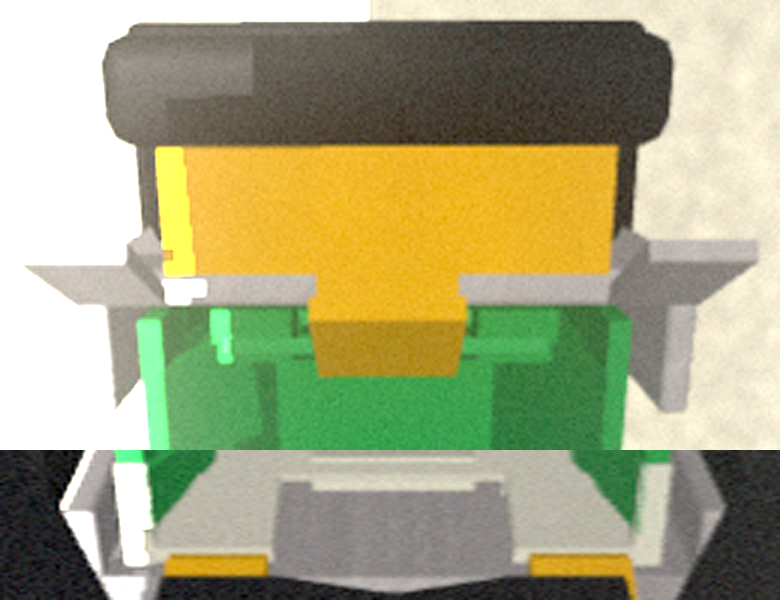

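```bash
python3 -m inch '[{"gripper":0.05,"tx":0,"ty":0,"tz":0.001,"spin":0},{"gripper":0.05,"tx":0,"ty":0,"tz":0.001,"spin":0},{"gripper":0.05,"tx":0,"ty":0,"tz":0,"spin":0},{"gripper":0.05,"tx":0,"ty":0,"tz":0,"spin":0},{"gripper":0.05,"tx":0,"ty":0,"tz":0,"spin":0},{"gripper":0.05,"tx":0,"ty":0,"tz":0,"spin":0},{"gripper":0.05,"tx":0,"ty":0,"tz":0,"spin":0},{"gripper":0.05,"tx":0,"ty":0,"tz":0,"spin":0}]' 80
python3 -c "from h import *;go(570.5,25.3,64,178);f=snap('wrist','w24.png')
s=sense();print(s['contact_force'].round(1),s['wrist_torque'].round(2))
im=f['pixels'][:,:,::-1]
b=cv2.resize(im[340:395,180:375],(780,220),interpolation=cv2.INTER_CUBIC)
g=snap('scene','s24.png')['pixels'][150:230,260:350,::-1]
c=cv2.resize(g,(405,360),interpolation=cv2.INTER_CUBIC); c=np.hstack([c,np.zeros((360,375,3),np.uint8)])
cv2.imwrite('pics/w24z.png',np.clip(np.vstack([b,c]).astype(float)*2,0,255).astype(np.uint8))"
```

```text
clock: 28.65
eef_pos: [570.7, 25.3, 63.9]
tcp_rot: [3.142, 0.001, 3.101]
contact_force: [2.3, 0.4, 8.0]
opening: 0.737
t 28.65 pos [570.7  25.3  63.9] rpy [1.8000e+02 5.0000e-02 1.7768e+02] F [2.3 0.4 8. ] open 0.737 q6 -1.49
before spin tx 0.2 ty 0.0 tz -0.1 spin -0.3
in final yaw: tx 0.2 ty 0.0
[ 1.5 -0.1  7.1] [ 0.12 -0.27  0.07]
```

View pics/w24z.png

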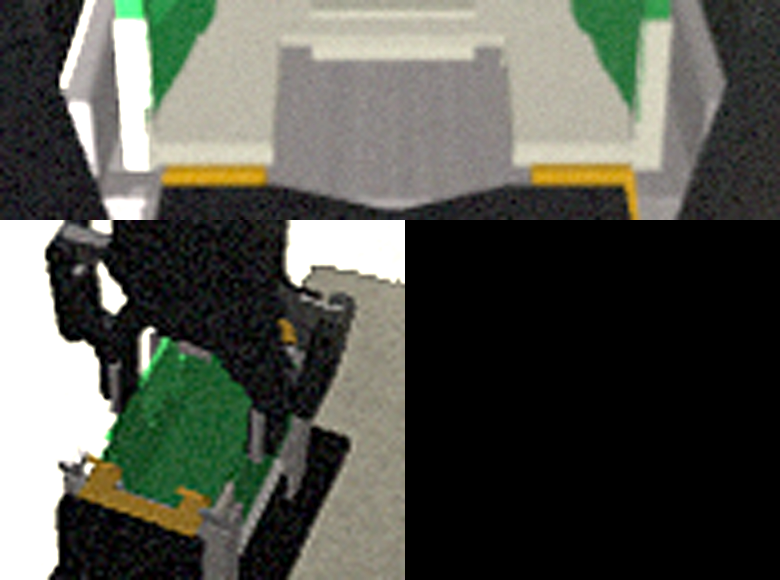

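```bash
python3 -m inch '[{"gripper":0.05,"tx":0.001,"ty":0,"tz":-0.001,"spin":0},{"gripper":0.05,"tx":0,"ty":0,"tz":-0.001,"spin":0},{"gripper":0.05,"tx":0,"ty":0,"tz":-0.001,"spin":0},{"gripper":0.05,"tx":0,"ty":0,"tz":-0.0005,"spin":0},{"gripper":0.05,"tx":0,"ty":0,"tz":0,"spin":0},{"gripper":0.05,"tx":0,"ty":0,"tz":0,"spin":0},{"gripper":0.05,"tx":0,"ty":0,"tz":0,"spin":0},{"gripper":0.05,"tx":0,"ty":0,"tz":0,"spin":0}]' 80
python3 -c "from h import *;go(570.5,25.3,64,178);f=snap('wrist','w25.png')
s=sense();print(s['contact_force'].round(1),s['wrist_torque'].round(2))
im=f['pixels'][:,:,::-1]
b=cv2.resize(im[340:395,180:375],(780,220),interpolation=cv2.INTER_CUBIC)
cv2.imwrite('pics/w25z.png',np.clip(b.astype(float)*2,0,255).astype(np.uint8))"
```

```text
clock: 29.55
eef_pos: [570.5, 25.3, 67.6]
tcp_rot: [3.141, 0.002, 3.101]
contact_force: [4.0, 0.3, 7.1]
opening: 0.737
t 29.55 pos [570.5  25.3  67.6] rpy [1.7999e+02 1.3000e-01 1.7767e+02] F [4.  0.3 7.1] open 0.737 q6 -1.49
before spin tx -0.0 ty -0.0 tz 3.6 spin -0.3
in final yaw: tx -0.0 ty -0.0
[ 4.6 -0.3  6.5] [ 0.06 -0.62 -0.01]
```

View pics/w25z.png

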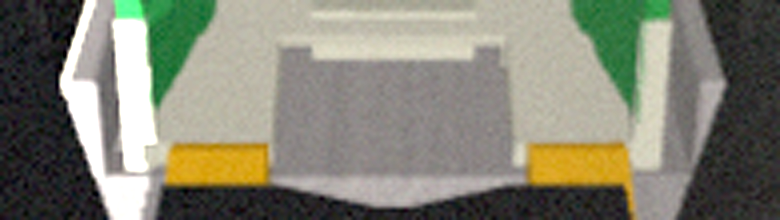

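```bash
python3 -m inch '[{"gripper":0.05,"tx":0,"ty":0,"tz":0.001,"spin":0},{"gripper":0.05,"tx":0,"ty":0,"tz":0.001,"spin":0},{"gripper":0.05,"tx":-0.001,"ty":0,"tz":0.001,"spin":0},{"gripper":0.05,"tx":-0.001,"ty":0,"tz":0,"spin":0},{"gripper":0.05,"tx":-0.0005,"ty":0,"tz":0,"spin":0},{"gripper":0.05,"tx":0,"ty":0,"tz":0,"spin":0},{"gripper":0.05,"tx":0,"ty":0,"tz":0,"spin":0},{"gripper":0.05,"tx":0,"ty":0,"tz":0,"spin":0}]' 80
python3 -c "from h import *;go(572,25.3,64,178);s=sense();print(s['contact_force'].round(1),s['wrist_torque'].round(2))"
python3 -m inch '[{"gripper":0.05,"tx":0,"ty":0,"tz":-0.001,"spin":0},{"gripper":0.05,"tx":0,"ty":0,"tz":-0.001,"spin":0},{"gripper":0.05,"tx":0,"ty":0,"tz":-0.001,"spin":0},{"gripper":0.05,"tx":0,"ty":0,"tz":-0.001,"spin":0},{"gripper":0.05,"tx":0,"ty":0,"tz":0,"spin":0},{"gripper":0.05,"tx":0,"ty":0,"tz":0,"spin":0},{"gripper":0.05,"tx":0,"ty":0,"tz":0,"spin":0},{"gripper":0.05,"tx":0,"ty":0,"tz":0,"spin":0}]' 80
python3 -c "from h import *;go(570.5,25.3,64,178);f=snap('wrist','w26.png')
s=sense();print(s['contact_force'].round(1),s['wrist_torque'].round(2))
im=f['pixels'][:,:,::-1]
a=cv2.resize(im[100:220,150:410],(780,360),interpolation=cv2.INTER_CUBIC)
b=cv2.resize(im[340:395,180:375],(780,220),interpolation=cv2.INTER_CUBIC)
cv2.imwrite('pics/w26z.png',np.clip(np.vstack([a,b]).astype(float)*2,0,255).astype(np.uint8))"
```

```text
clock: 30.4
eef_pos: [570.9, 25.3, 64.0]
tcp_rot: [3.142, -0.002, 3.101]
contact_force: [-2.4, 0.2, 7.3]
opening: 0.738
t 30.4 pos [570.9  25.3  64. ] rpy [ 1.8000e+02 -1.0000e-01  1.7767e+02] F [-2.4  0.2  7.3] open 0.738 q6 -1.49
before spin tx -1.1 ty 0.0 tz 0.0 spin -0.3
in final yaw: tx -1.1 ty 0.0
[-2.4  0.2  7.3] [0.13 0.2  0.01]
clock: 31.2
eef_pos: [570.8, 25.3, 67.7]
tcp_rot: [-3.142, -0.002, 3.101]
contact_force: [-2.5, 1.9, 4.7]
opening: 0.731
t 31.2 pos [570.8  25.3  67.7] rpy [-1.8000e+02 -1.0000e-01  1.7767e+02] F [-2.5  1.9  4.7] open 0.731 q6 -1.49
before spin tx 0.3 ty 0.0 tz 3.7 spin -0.3
in final yaw: tx 0.3 ty 0.0
[-1.8  0.4  5.6] [0.19 0.32 0.02]
```

View pics/w26z.png

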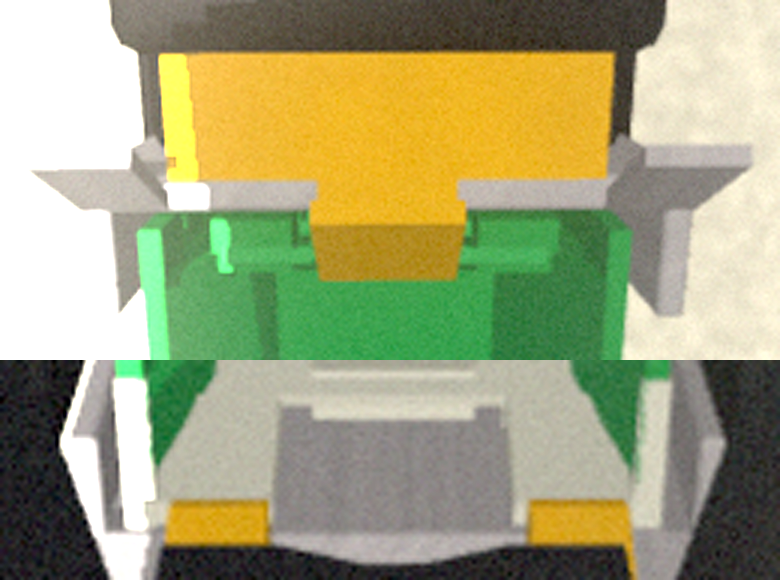

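```bash
python3 -m inch '[{"gripper":0.05,"tx":0.001,"ty":0,"tz":-0.0005,"spin":0},{"gripper":0.05,"tx":0,"ty":0,"tz":-0.0005,"spin":0},{"gripper":0.05,"tx":0,"ty":0,"tz":-0.0005,"spin":0},{"gripper":0.05,"tx":0,"ty":0,"tz":0,"spin":0},{"gripper":0.05,"tx":0,"ty":0,"tz":0,"spin":0},{"gripper":0.05,"tx":0,"ty":0,"tz":0,"spin":0},{"gripper":0.05,"tx":0,"ty":0,"tz":0,"spin":0},{"gripper":0.05,"tx":0,"ty":0,"tz":0,"spin":0}]' 80
python3 -c "from h import *;go(570.5,25.3,64,178);
s=sense();print(s['contact_force'].round(1),s['wrist_torque'].round(2))"
```

```text
clock: 32.05
eef_pos: [570.5, 25.3, 68.2]
tcp_rot: [-3.142, -0.001, 3.101]
contact_force: [4.9, 1.6, -12.1]
opening: 0.737
t 32.05 pos [570.5  25.3  68.2] rpy [-1.8000e+02 -4.0000e-02  1.7768e+02] F [  4.9   1.6 -12.1] open 0.737 q6 -1.49
before spin tx 0.0 ty 0.0 tz 4.2 spin -0.3
in final yaw: tx 0.0 ty 0.0
[  4.9   1.6 -12.1] [ 0.2  -0.97 -0.  ]
```

```bash
python3 -m inch '[{"gripper":0.05,"tx":-0.0005,"ty":0,"tz":0.001,"spin":0},{"gripper":0.05,"tx":0,"ty":0,"tz":0.0003,"spin":0},{"gripper":0.05,"tx":0,"ty":0,"tz":0,"spin":0},{"gripper":0.066,"tx":0,"ty":0,"tz":0,"spin":0},{"gripper":0.07,"tx":0,"ty":0,"tz":0,"spin":0},{"gripper":0.0854,"tx":0,"ty":0,"tz":0,"spin":0},{"gripper":0.0854,"tx":0,"ty":0,"tz":0,"spin":0},{"gripper":0.0854,"tx":0,"ty":0,"tz":0,"spin":0}]' 80
python3 -m inch '[{"gripper":0.0854,"tx":0,"ty":0,"tz":-0.01,"spin":0},{"gripper":0.0854,"tx":0,"ty":0,"tz":-0.02,"spin":0},{"gripper":0.0854,"tx":0,"ty":0,"tz":-0.03,"spin":0},{"gripper":0.0854,"tx":0,"ty":0,"tz":-0.04,"spin":0},{"gripper":0.0854,"tx":0,"ty":0,"tz":-0.04,"spin":0},{"gripper":0.0854,"tx":0,"ty":0,"tz":-0.02,"spin":0},{"gripper":0.0854,"tx":0,"ty":0,"tz":0,"spin":0},{"gripper":0.0854,"tx":0,"ty":0,"tz":0,"spin":0}]' 80
python3 -c "from h import *
f=snap('wrist','w27.png');im=f['pixels'][:,:,::-1]
a=cv2.resize(im[70:310,190:370],(400,533),interpolation=cv2.INTER_CUBIC)
f=snap('scene','s27.png');im=f['pixels'][:,:,::-1]
b=cv2.resize(im[140:260,255:345],(400,533),interpolation=cv2.INTER_CUBIC)
cv2.imwrite('pics/z27.png',np.clip(np.hstack([a,b]).astype(float)*1.9,0,255).astype(np.uint8))
go(570,25,200,178)"
```

```text
clock: 32.85
eef_pos: [571.4, 25.2, 68.4]
tcp_rot: [-3.142, 0.0, 3.101]
contact_force: [0.2, 0.1, -0.7]
opening: 0.999
clock: 33.65
eef_pos: [571.2, 25.2, 228.7]
tcp_rot: [3.142, 0.001, 3.101]
contact_force: [-0.3, 0.2, -1.3]
opening: 1.0
t 33.75 pos [570.4  25.2 227.1] rpy [-1.7999e+02 -1.1000e-01  1.7768e+02] F [-0.4  0.4 -1.3] open 1.0 q6 -1.49
before spin tx 0.4 ty -0.2 tz 27.1 spin -0.3
in final yaw: tx 0.4 ty -0.2
```

View pics/z27.png

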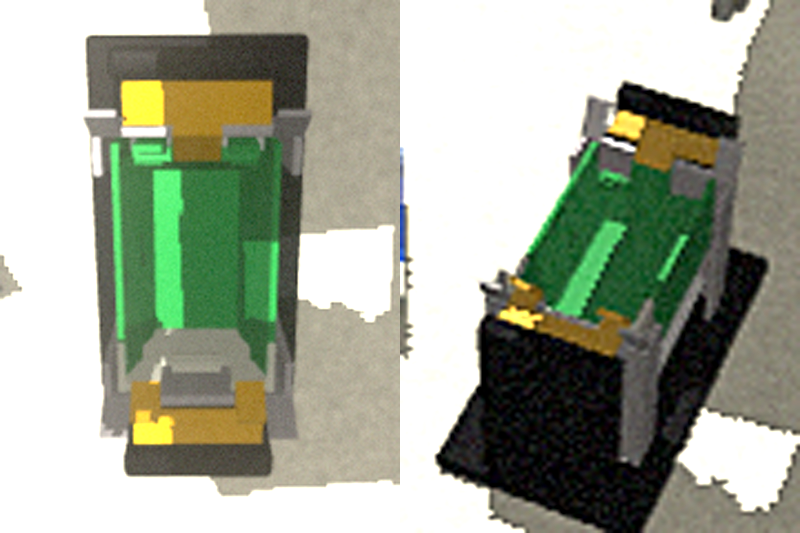

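```bash
python3 -c "
from h import *
snap('top','top27.png')
f=grab_frame('scene')
for t in ['water','mug','card_block']:
  m=masks_of('scene',t); print(t,[(round(x['conf'],2),x['centre']) for x in m[:2]])
a=cv2.imread('pics/scene1.png').astype(int);b=cv2.imread('pics/s27.png').astype(int)
for n,(x,y) in dict(mug=(155,215),bottle=(400,315),card=(226,285),blue=(242,195)).items():
  print(n,np.abs(a-b)[y-30:y+30,x-25:x+25].mean().round(2))"
```

```text
water [(0.84, [315.4, 405.6]), (0.33, [214.5, 318.3])]
mug [(0.93, [211.6, 154.1])]
card_block []
mug 8.21
bottle 8.13
card 10.09
blue 11.16
```

View pics/s27.png

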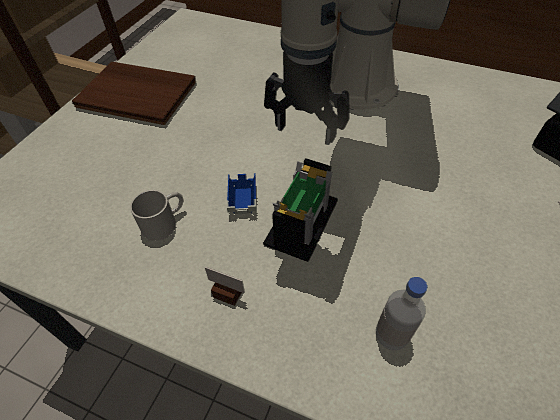

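Bottle, mug, card block and blue tub stand at the same pixels as at the start, for example the mug at (155,215) and the card at (226,285). Both tubs are caught in the dispenser at (305,205), and the gripper is clear above it.

```bash
python3 -c "
from rig import sign_off; print(sign_off())"
```

```text
the job is handed in; nothing more can be done
None
```

Both loose tubs are in the dispenser, nested white end over white end. I pressed each down until the yellow catches at both ends were over its rim. The job was handed in at about 34 s.

**Last checks**
- **Catches:** Wrist and scene pictures after release show both catches over the top tub's rim. When I pulled the second tub up gently before letting go, the force went from +5 N to -12 N, so the catches were holding it.
- **Press depth:** I stopped about 3 mm past the catch level by the robot's reading, against the 8 mm to the bottom stop. The upward force was about 8 N, close to what the spring alone should give, so the platform was not on its stop.
- **Bystanders:** The bottle, mug, card block and blue tub look unmoved in the scene picture. The network found the bottle and mug but missed the card block, so I judged that one by eye.

**What went wrong or disagreed**
- My first grasp of the first tub was too high and slipped as I lifted, shifting the tub about 4 mm. I saw no sign that it had left the counter, and I grasped it again lower.
- Just before the first tub snapped in, the force reading briefly showed about -3 N. I took this to be one catch closing before the other, but did not confirm it.
- The second tub sat about 1 mm off centre in the grip, which gave sideways forces of up to 5 N until I let go.

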